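Put the injector setting gauges away behind the rack's sliding gate

TASK

Put the injector setting gauges away: slide the gate of the aluminium rack along its rail to the open stop, slip every gauge on the bench fully home, blade first, into the slot that fits its blade, and then slide the gate back to its closed stop so that it locks them in. Drop the loose brass filter into the open steel pot, and when the gate is closed put the lid on the pot and press it down firmly until it sits level on the rim. Leave the fuel injector that lies behind the rack where it is.

Things in the scene. Friction and masses are not known exactly. Their poses are not given: they have to be found in the camera images.
- rack: Aluminium gauge rack, fixed to the worktop. Origin on the worktop below the slot mouths, at mid-length of its rail; +x points into the slots, y along the rail, z up. Block x 0 to 75, y -154 to 0, top z=29, with three level slots at y=-25 (narrow), -75 (medium), -125 (wide). Before the mouths a flat ledge, x -47 to 0, top z=14, carries the handles.
- rail_mid (a point): Middle of the top of the gate's rail, in front of the rack's ledge (rack x=-56, y=0, z=12); axes as the rack's. The rail is 18 wide, 304 long along y, its top at z=12, with a 16 high stop at each end.
- gate (a joint): Gate carriage on the rail, slides along the rack's y: 0 = closed stop (gate in front of all three slots), 0.150 m = open stop, towards +y (clear of all slots). Stays where it is left; about 2 N of friction. Starts anywhere from closed to about 0.09.
- gate_grip (a point): Grip of the gate, moves with it; axes as the rack's. An upright black bar 12 wide (x), 24 long (y), z 34 to 74; this point is on its axis at z=60. Below, the gate is a bar 14 thick (x), 128 long (y, centred on the grip), z 13 to 34. It passes 3 mm behind the ends of handles that are home; a gauge that is not home blocks it.
- gauge_narrow: Narrow setting gauge lying flat, 0.11 kg: black handle 46 long, 16 wide, 22 high, and in line with it a flat steel blade 16 wide, 60 long, 5 thick. Origin on the underside at the shoulder where the handle's front face meets the blade, centred; blade along +x (0 to 60), handle along -x (0 to -46), z up; both share one flat underside. May be absent.
- gauge_medium: Medium setting gauge lying flat, 0.11 kg: black handle 46 long, 16 wide, 22 high, and in line with it a flat steel blade 24 wide, 60 long, 5 thick. Origin on the underside at the shoulder where the handle's front face meets the blade, centred; blade along +x (0 to 60), handle along -x (0 to -46), z up; both share one flat underside. May be absent.
- gauge_wide: Wide setting gauge lying flat, 0.11 kg: black handle 46 long, 16 wide, 22 high, and in line with it a flat steel blade 32 wide, 60 long, 5 thick. Origin on the underside at the shoulder where the handle's front face meets the blade, centred; blade along +x (0 to 60), handle along -x (0 to -46), z up; both share one flat underside. May be absent.
- slot_narrow (a point): Mouth of the narrow slot: 19 wide (blade plus 3), 9 high, 69 deep, mouth corners rounded 4 mm. Point at the middle of the mouth's lower edge, on the slot floor, 14 above the worktop; axes as the rack's, +x into the slot. A gauge is home when its origin is here, blade in, and its handle's front face touches the rack above the slot.
- slot_medium (a point): Mouth of the medium slot: 27 wide (blade plus 3), 9 high, 69 deep, mouth corners rounded 4 mm. Point at the middle of the mouth's lower edge, on the slot floor, 14 above the worktop; axes as the rack's, +x into the slot. A gauge is home when its origin is here, blade in, and its handle's front face touches the rack above the slot.
- slot_wide (a point): Mouth of the wide slot: 35 wide (blade plus 3), 9 high, 69 deep, mouth corners rounded 4 mm. Point at the middle of the mouth's lower edge, on the slot floor, 14 above the worktop; axes as the rack's, +x into the slot. A gauge is home when its origin is here, blade in, and its handle's front face touches the rack above the slot.
- pot: Open round steel pot fixed to the worktop, outer diameter 86, wall 3, floor 4 thick, rim at z=50. Origin at the centre of its underside, z up. Pot and lid stand left front and left back, either way round.
- lid: Loose round grey lid, 0.1 kg: flange 92 diameter (z 6 to 11), below it a plug 74 diameter (z 0 to 6) that enters the pot's 80 mouth, above it a black knob 22 diameter (z 11 to 39). Origin at the centre of the plug's underside, z up. Seated, the flange lies on the rim and the origin is 44 above the pot's origin.
- brass_filter: Loose brass filter, 0.09 kg: ribbed base 32 diameter and 22 high (grip here), narrower threaded top, 34 high in all. Origin at the centre of its underside, z up. It stands in front of the rack, where it can be in the way of the gauges. Anywhere and any way up in the pot will do.
- injector_6: Bystander: grey fuel injector lying behind the left end of the rack, 154 long, 30 high. Origin under its centre.

How it is judged:
By the outcome, as a careful person would: the job done as asked, in the order asked, and still so for the second after the job is handed in, with the robot touching nothing.
Of gauge_narrow, gauge_medium, gauge_wide only 2 to 3 are there at a start; the rules pass over those that are not, and their reading is None.
At some moment in a run one of lid, brass_filter, gauge_narrow, gauge_medium, gauge_wide may be knocked a few centimetres aside while the robot is not near it.
Once in a run the grip may slacken for a moment while it holds something.
It also fails if it takes over 210 s, if anything falls off the work surface, if the arm or the gripper's body presses on something with over 40 N, if the wrist force passes 120 N, or if a joint passes its speed limit or range.

ROBOT

A 7-joint arm with a two-finger parallel gripper is mounted at the origin on a cart in front of the work surface, level with it; the furniture and walls round the work are solid. World frame = base frame: x ahead of the robot, y to its left, z up, the work surface at z = 0. Lengths are in mm, angles in rad, forces in N, time in s.
With the tool pointing down it reaches from about 350 to 900 mm from the base axis. Payload 7.2 kg.
Tool frame: the origin (TCP) lies at the very end of the fingers, on their centre line; the grasp point (between the pads) lies 19 mm behind it (ctrl.grip_point_offset is the distance from the TCP to the grasp point, in mm); z points along the fingers, y is the line along which they close (so a half turn about z gives the same grasp; the last joint's range is limited). The gripper opens to 88 mm and grips with 3 to 60 N. Pads are 20 mm wide; open, the fingers measure 115 mm over their backs; the gripper's body (75 mm by 178 mm) begins 61 mm behind the grasp point.
Start: joints at [-0.068, 0.411, -0.013, 1.596, 0.006, 1.134, -0.082], TCP at [625.003, -0.011, 222.653] pointing down, gripper open.
Joint ranges: [-2.95, 2.95], [-0.29, 1.99], [-1.47, 1.44], [0.14, 2.54], [-1.03, 4.17], [0.13, 1.85], [-2.86, 2.86]. Speed limits (rad/s): [2.39, 2.39, 3.01, 3.01, 3.14, 3.14, 3.14].

INTERFACE

Orientations are given as [roll, pitch, yaw] about the fixed x, y, z axes, in that order (R = Rz(yaw) Ry(pitch) Rx(roll)).
In Python, from bench import ctrl gives the robot as it stands.
- The arm moves only by the tool run_rows, called after "Request:" by a JSON object that holds its "api" and its "payload", one argument or row to a line. Schema: {"type":"object","properties":{"ticks":{"type":"array","items":{"type":"number"},"minItems":6,"maxItems":60},"aperture":{"type":"number"},"only":{"type":"string"},"quiet":{"type":"boolean"},"lines":{"type":"string"}},"required":["ticks"],"additionalProperties":false}. ticks is one flat list of numbers that holds 1 to 10 rows one after another, with no inner brackets; each row has 6 numbers: dx, dy, dz in units of 50 mm, then a rotation vector rx, ry, rz in units of 0.25 rad; each row is the pose to reach, as a shift and turn from the pose commanded when the call began, along the tool's axes at that moment; what a row does not reach only later rows make up. A row lasts 1/10 s, in which the tool goes at most 50 mm and 0.15 rad, less where a joint would pass 70% of its speed; a pose out of reach is approached as far as the arm can. aperture is the finger opening in mm, set as the call begins (left out keeps the last). The fingers move at their own pace and stop on an object; the grip force is fixed at half the most. Time passes only in rows, so rows that do not move let the fingers close. The tool returns the time, the measured TCP pose, the force, the opening and the grip force at its end. only (a regular expression) keeps the lines of the reply that match it, lines (a string "A,B") keeps lines A to B, and quiet returns only ok. Input that does not fit is refused with a message, and nothing moves.
- ctrl.get_state(): the state, without advancing time (a new reading comes with each control period).
- ctrl.grab_frame(name): name is "scene" or "side" or "wrist"; returns the picture (384x512x3 uint8, blue, green, red); there is no depth.
- ctrl.camera_info(name): a dict with "mtx" (3x3 intrinsics, pixels), "camera_from_world" (4x4, takes a point from world to camera coordinates); the wrist camera has in their place "T_tool_cam" (4x4, takes a point from camera to tool coordinates, whose origin is the TCP and whose axes are the flange's). Camera axes: x right, y up, looking along -z (the intrinsics and any distortion apply to the point x, -y, -z); pixel columns grow to the right and rows downward; lengths in mm; the calibration is good to about 2 mm. A picture is of the moment at which its call begins: read the wrist's pose just before it. camera_info takes no time and is no camera call.
- ctrl.job_done(): hands the job in; it is judged then, once.
The state is a dict: "time": time; "q": joint angles; "joint_velocities": joint speeds; "joint_torque": joint torques, N m; "tool_pos": TCP position; "eef_rot": TCP orientation; "wrist_force": force on the tool from outside, world axes, zero at the start; "torque": the same for the moment, N m; "grip_width": finger opening in mm; "gripper_force": force on a finger pad.
Only numpy, scipy, OpenCV 4.12 (cv2) and the standard library are available. Lean on these libraries where they do the work, as an engineer would, in place of code of your own. Each camera call takes 0.05 s, during which the arm holds its last target. There are 200 camera calls.

## Working session

There is one attempt and no reset: what is moved stays moved. The work goes in short steps, Python scripts to look and compute and a tool call to move; the robot and the scene stay as the last step left them, time stands still between calls to the robot, and variables do not carry over. Pictures are saved under pics/ and viewed, at most 14 in all, crops included, and the job is handed in when it is done.

```bash
ls; mkdir -p pics; python3 - <<'E'
from bench import ctrl
import cv2
for n in ("scene","side","wrist"):
    c=ctrl.camera_info(n); print(n,{k:(v.tolist() if hasattr(v,'tolist') else v) for k,v in c.items()})
s=ctrl.get_state(); print(s)
a=ctrl.grab_frame("scene"); b=ctrl.grab_frame("side"); c=ctrl.grab_frame("wrist")
cv2.imwrite("pics/s0.png",cv2.resize(a,(800,600),interpolation=cv2.INTER_CUBIC))
cv2.imwrite("pics/d0.png",cv2.resize(b,(800,600),interpolation=cv2.INTER_CUBIC))
cv2.imwrite("pics/w0.png",cv2.resize(c,(800,600),interpolation=cv2.INTER_CUBIC))
E
```

```text
bench.py
pics
scene {'mtx': [[465.39429987291487, 0.0, 250.18257268859693], [0.0, 465.39429987291487, 192.31895698056803], [0.0, 0.0, 1.0]], 'camera_from_world': [[-0.7772278469289384, -0.6288682863297949, -0.02101314842743994, 408.80315289121984], [0.4488918067894124, -0.5775752757273458, 0.6818379181783727, -296.5372530466468], [-0.4409229181563864, 0.5205107869363588, 0.7312014092760961, -1081.2940668677627], [0.0, 0.0, 0.0, 1.0]]}
side {'mtx': [[385.80562387536884, 0.0, 249.97163402525135], [0.0, 385.80562387536884, 186.0025493239915], [0.0, 0.0, 1.0]], 'camera_from_world': [[0.9029642677598675, -0.4287921440587869, 0.02815720764485073, -483.58856981724745], [0.1373291121214247, 0.35003938520056976, 0.9266138050840536, -150.87917262644518], [-0.40718085184943054, -0.832832351678221, 0.3749587015729819, -862.6895575006223], [0.0, 0.0, 0.0, 1.0]]}
wrist {'mtx': [[345.1309453894246, 0.0, 252.23602189113703], [0.0, 345.1309453894246, 191.0561578719676], [0.0, 0.0, 1.0]], 'T_tool_cam': [[-0.0006131325048936462, 0.95
[... 279 characters left out ...]
ay([-0.06817097,  0.41191871, -0.01273162,  1.59704653,  0.0055689 ,
        1.13431058, -0.08220398]), 'joint_velocities': array([ 0.0008786 ,  0.0015609 ,  0.00050256,  0.00014716, -0.00119698,
        0.00191549, -0.00178762]), 'joint_torque': array([-2.92756195e-04, -5.87956166e+01,  6.41712137e-01, -2.91074431e+01,
       -5.37758670e-02,  1.83686998e-02,  1.53371734e-04]), 'tool_pos': array([ 6.24482325e+02, -3.95822021e-02,  2.21796237e+02]), 'eef_rot': array([-3.13994640e+00,  8.11128774e-05,  1.57079283e+00]), 'wrist_force': array([ 0.02262422,  0.20195628, -0.64449537]), 'torque': array([ 0.01546377, -0.01917809, -0.01150397]), 'gripper_force': 0.0, 'grip_width': 87.87101215981534}
```
View pics/s0.png

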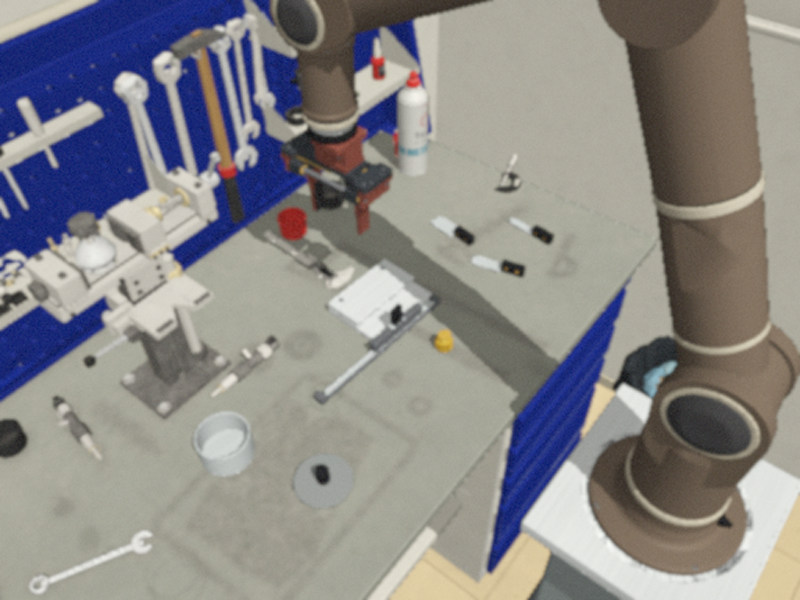

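View pics/d0.png

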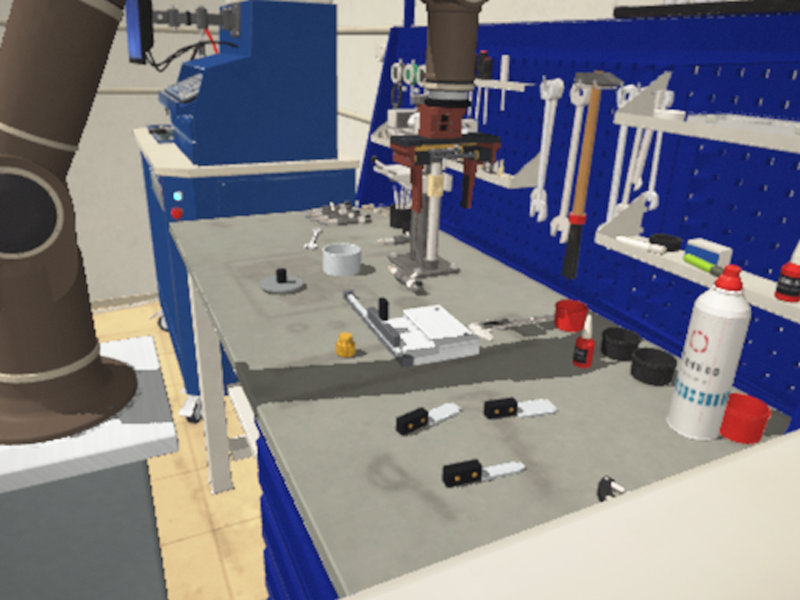

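View pics/w0.png

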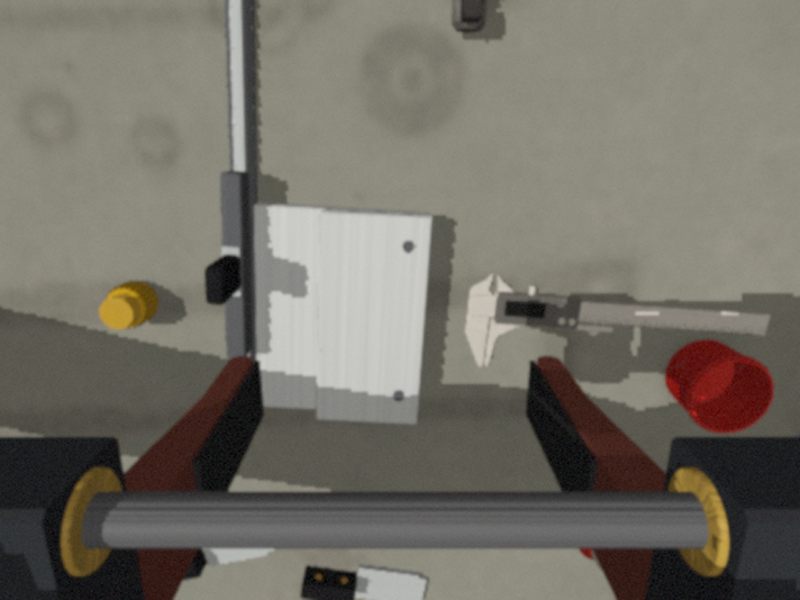

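The rack (block corners about (320,208), (433,214), (417,423) and (317,418) in the wrist view) lies nearly along world axes with the gate near (235,280). The three gauges lie to the right (-y). The filter is at (130,305) in the wrist view. In the scene view the pot is at (223,443) and the lid at (323,480).

```bash
cat > h.py <<'E'
from bench import ctrl
import numpy as np, cv2
from scipy.spatial.transform import Rotation as R
def pose():
    s=ctrl.get_state(); T=np.eye(4); T[:3,:3]=R.from_euler('xyz',s['eef_rot']).as_matrix(); T[:3,3]=s['tool_pos']; return T
def ray(cam,T=None):
    c=ctrl.camera_info(cam)
    M=(T if T is not None else pose())@np.array(c['T_tool_cam']) if cam=='wrist' else np.linalg.inv(np.array(c['camera_from_world']))
    return np.array(c['mtx']),M
def p2w(cam,pts,z,T=None,s=0.64):
    """pixels (in a picture scaled by 1/s) to world xy at height z"""
    K,M=ray(cam,T); out=[]
    for u,v in pts:
        d=np.linalg.inv(K)@[(u+.5)*s-.5,(v+.5)*s-.5,1]; d=M[:3,:3]@[d[0],-d[1],-d[2]]; o=M[:3,3]
        out.append((o+d*(z-o[2])/d[2])[:2])
    return np.round(out,1)
def w2p(cam,P,T=None,s=0.64):
    K,M=ray(cam,T); P=np.c_[np.atleast_2d(P),np.ones(len(np.atleast_2d(P)))]
    c=(np.linalg.inv(M)@P.T)[:3]; q=K@np.array([c[0],-c[1],-c[2]]); return np.round(((q[:2]/q[2]+.5)/s-.5).T,1)
def shot(cam,name,box=None):
    T=pose(); a=ctrl.grab_frame(cam)
    if box: x0,y0,x1,y1=box; a=a[y0:y1,x0:x1]
    cv2.imwrite('pics/%s.png'%name,cv2.resize(a,None,fx=800/a.shape[1],fy=800/a.shape[1],interpolation=cv2.INTER_CUBIC)); np.save('pics/%s.npy'%name,T)
    return T
E
python3 - <<'E'
from h import *
print('rack block FL,BL,BR,FR',p2w('wrist',[(320,208),(433,214),(417,423),(317,418)],29).tolist())
print('stop/gate bar end',p2w('wrist',[(232,173)],34).tolist(),'grip top',p2w('wrist',[(213,282)],74).tolist(), 'filt top',p2w('wrist',[(121,310)],34).tolist())
print('scene pot rim',p2w('scene',[(223,436)],50),'lid flange',p2w('scene',[(323,482)],11),'rail far stop',p2w('scene',[(320,392)],28),p2w('scene',[(432,297)],28))
print('gauges scene sh/blade tip/handle end', p2w('scene',[(457,230),(434,219),(474,238)],11),p2w('scene',[(535,229),(511,219),(552,237)],11),p2w('scene',[(499,266),(473,260),(524,270)],11))
print('gauges side', p2w('side',[(431,415),(459,406),(398,426)],11),p2w('side',[(518,409),(555,406),(486,411)],11),p2w('side',[(482,472),(524,466),(445,476)],11))
E
```

```text
rack block FL,BL,BR,FR [[576.2, 34.8], [650.5, 30.8], [641.7, -123.9], [567.7, -119.7]]
stop/gate bar end [[521.9, 57.6]] grip top [[516.7, -3.4]] filt top [[437.8, -34.0]]
scene pot rim [[573.2 350.1]] lid flange [[416.8 298.8]] rail far stop [[524.6 186.8]] [[507.8 -97.7]]
gauges scene sh/blade tip/handle end [[ 589.5 -292.6]
 [ 647.2 -291.5]
 [ 548.3 -293.7]] [[ 465.6 -392. ]
 [ 521.  -388.6]
 [ 425.9 -391.9]] [[ 464.1 -256.6]
 [ 513.4 -239.7]
 [ 420.  -276.8]]
gauges side [[ 468.9 -268. ]
 [ 516.3 -263.7]
 [ 415.8 -273.5]] [[ 589.1 -302.8]
 [ 642.7 -317.2]
 [ 544.5 -289.4]] [[ 466.8 -397.2]
 [ 520.  -408.2]
 [ 422.5 -385.9]]
```

Units first: shifts go in units of 50 mm and turns go in units of 0.25 rad. So -107 mm is -2.14, -2.5 mm is -0.05, 0.055 rad is 0.22.

Request:
{"api": "run_rows", "payload": {
  "ticks": [-0.02,-0.8,0,0,0,0.112,-0.04,-1.6,0,0,0,0.22,-0.05,-2.14,0.8,0,0,0.22,-0.05,-2.14,1.2,0,0,0.22,-0.05,-2.14,1.2,0,0,0.22,-0.05,-2.14,1.2,0,0,0.22],
  "aperture": 60
}}

```text
time: 0.75
tool_pos: [518.6, -2.5, 163.1]
eef_rot: [3.141, -0.0, 1.516]
wrist_force: [-0.1, -0.3, 0.7]
grip_width: 60.0
gripper_force: 0.0
```

```bash
python3 - <<'E'
from h import *
shot('wrist','w1')
E
```

```text
(no output)
```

View pics/w1.png

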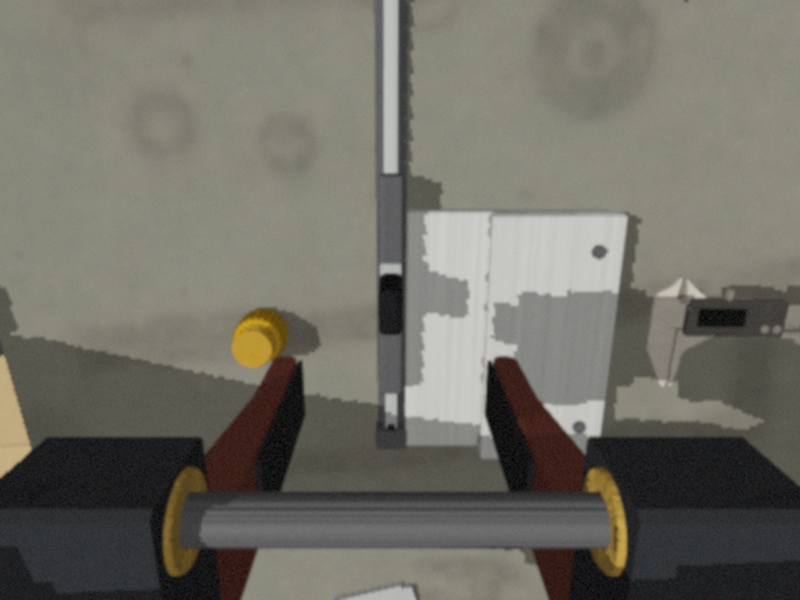

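```bash
python3 - <<'E'
from h import *
T=np.load('pics/w1.npy')
print('block',p2w('wrist',[(491,211),(628,213),(602,456),(480,457)],29,T).tolist())
print('rail top L/R edges',p2w('wrist',[(383,5),(399,5),(383,170),(399,170)],12,T).tolist())
print('gate bar top end',p2w('wrist',[(380,176),(403,176),(378,446),(404,446)],34,T).tolist())
print('grip top',p2w('wrist',[(379,275),(402,275),(379,334),(403,334)],74,T).tolist(),'filt',p2w('wrist',[(253,347)],34,T).tolist())
E
```

```text
block [[574.5, 35.3], [649.7, 30.0], [644.0, -123.1], [567.0, -119.5]]
rail top L/R edges [[521.4, 143.4], [529.8, 142.9], [516.2, 59.5], [525.3, 59.0]]
gate bar top end [[515.0, 57.8], [527.1, 57.1], [503.4, -104.8], [519.4, -105.7]]
grip top [[512.7, 13.9], [523.8, 13.3], [510.7, -16.3], [522.7, -17.0]] filt [[435.0, -35.2]]
```

Request:
{"api": "run_rows", "payload": {
  "ticks": [-0.04,0,0.8,0,0,0,-0.04,0,1.6,0,0,0,-0.04,0,2.2,0,0,0,-0.04,0,2.42,0,0,0,-0.04,0,2.42,0,0,0]
}}

```text
time: 1.3
tool_pos: [518.1, -4.5, 41.2]
eef_rot: [-3.14, 0.0, 1.516]
wrist_force: [0.7, 0.4, 0.7]
grip_width: 59.9
gripper_force: 0.0
```

Request:
{"api": "run_rows", "payload": {
  "ticks": [0,0,0,0,0,0,0,0,0,0,0,0,0,0,0,0,0,0,0,0,0,0,0,0,0,0,0,0,0,0],
  "aperture": 5
}}

```text
time: 1.8
tool_pos: [518.2, -4.5, 42.2]
eef_rot: [3.141, -0.0, 1.516]
wrist_force: [-0.2, 0.0, 0.6]
grip_width: 23.5
gripper_force: 0.0
```

To row units: 60 mm is 1.2, 35 mm is 0.7.

Request:
{"api": "run_rows", "payload": {
  "ticks": [0,0,0,0,0,0,0,0,0,0,0,0,0,0,0,0,0,0,0.3,0,0,0,0,0,0.7,0,0,0,0,0,1.2,0,0,0,0,0,1.7,0,0,0,0,0,2,0,0,0,0,0,2.12,0,0,0,0,0,2.12,0,0,0,0,0]
}}

```text
time: 2.8
tool_pos: [522.5, 103.0, 41.6]
eef_rot: [-3.139, -0.0, 1.518]
wrist_force: [-5.1, 2.2, 5.5]
grip_width: 12.0
gripper_force: 30.0
```

Request:
{"api": "run_rows", "payload": {
  "ticks": [0.06,0,0,0,0,0,0.12,0,0,0,0,0,0.18,0,0,0,0,0,0.24,0,0,0,0,0,0.28,0,0,0,0,0,0.28,0,0,0,0,0]
}}

```text
time: 3.4
tool_pos: [523.0, 112.6, 41.6]
eef_rot: [-3.138, 0.003, 1.514]
wrist_force: [-6.1, -6.9, 8.8]
grip_width: 12.0
gripper_force: 30.0
```

To row units: 5 mm is 0.1, -2 mm is -0.04.

Request:
{"api": "run_rows", "payload": {
  "ticks": [-0.04,0,0,0,0,0,-0.04,0,0,0,0,0,-0.04,0,0,0,0,0,-0.04,0,-0.9,0,0,0,-0.04,0,-1.9,0,0,0,-0.6,0,-2.9,0,0,0,-1.6,0.1,-3.9,0,0,0],
  "aperture": 70
}}

```text
time: 4.1
tool_pos: [524.7, 56.2, 219.1]
eef_rot: [3.139, -0.002, 1.52]
wrist_force: [2.0, 0.0, -0.1]
grip_width: 64.1
gripper_force: 0.0
```

Request:
{"api": "run_rows", "payload": {
  "ticks": [-1,0.1,0,0,0,0,-2,0.2,0,0,0,0,-3,0.3,0,0,0,0,-4,0.4,0,0,0,0,-5,0.5,0,0,0,0,-6,0.6,0,0,0,0,-7,0.66,0,0,0,0,-7.9,0.66,0,0,0,0,-8,0.66,0,0,0,0,-8,0.66,0,0,0,0]
}}

```text
time: 5.1
tool_pos: [534.7, -348.3, 215.9]
eef_rot: [-3.141, 0.0, 1.513]
wrist_force: [1.0, 0.3, 0.3]
grip_width: 69.8
gripper_force: 0.0
```

```bash
python3 - <<'E'
from h import *
shot('wrist','w2')
E
```

```text
(no output)
```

View pics/w2.png

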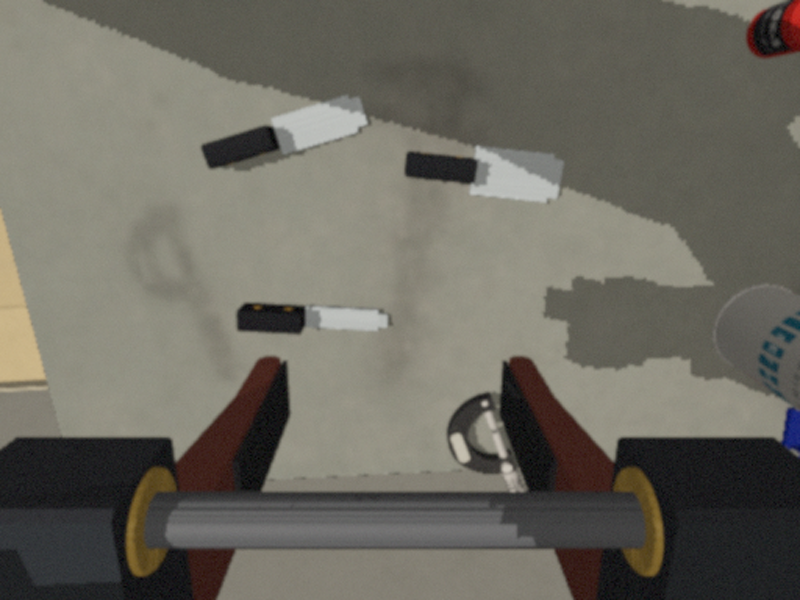

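```bash
cat >> h.py <<'E'
def dtool(xyz,yaw=None,T=None):
    """tool-axis shift to world target, and rz to reach yaw"""
    T=pose() if T is None else T; d=T[:3,:3].T@(np.array(xyz,float)-T[:3,3])
    y0=np.arctan2(T[1,0],T[0,0]); return np.round(d,1).tolist(), None if yaw is None else round(float(-(yaw-y0)),3)
def rack(p,o=(575.4,35.1),a=-0.047):
    c,s=np.cos(a),np.sin(a); return np.round([o[0]+c*p[0]-s*p[1],o[1]+s*p[0]+c*p[1]],1)
E
python3 - <<'E'
from h import *
T=np.load('pics/w2.npy')
for n,b in dict(medium=[(362,96),(367,124),(272,122),(282,153)],wide=[(563,155),(557,203),(477,146),(472,195)],narrow=[(389,312),(389,328),(308,306),(306,328)]).items():
    p=p2w('wrist',b,5,T); t=(p[0]+p[1])/2; s=(p[2]+p[3])/2; d=t-s; 
    print(n,'w',np.linalg.norm(p[0]-p[1]),'len',np.linalg.norm(d),'yaw',np.arctan2(d[1],d[0]),'tip',t,'sh',s)
    u=d/np.linalg.norm(d); print('   hc',t-u*83)
for n,b in dict(m=[(202,148),(206,167),(270,127),(276,150)],w=[(407,153),(406,177),(478,157),(474,185)],n=[(239,318),(239,332),(303,318),(303,333)]).items(): 
    p=p2w('wrist',b,22,T);print(n,p.mean(0),p.tolist())
print(ctrl.get_state()['q'])
E
```

```text
medium w 17.613914953808536 len 60.89591529815441 yaw 0.22944515857294617 tip [ 521.3  -250.95] sh [ 462.  -264.8]
   hc [ 440.47520287 -269.82729242]
wide w 31.950743340335563 len 58.587648015601246 yaw -0.15336305783545248 tip [ 650.55 -303.  ] sh [ 592.65 -294.05]
   hc [ 568.52417779 -290.32070624]
narrow w 12.425779653607284 len 60.075806278401245 yaw -0.09585914711001325 tip [ 528.4 -397.1] sh [ 468.6  -391.35]
   hc [ 445.78105058 -389.15587025]
m [ 440.15 -269.9 ] [[417.0, -268.5], [417.7, -280.3], [461.9, -258.3], [464.0, -272.5]]
w [ 568.9  -289.85] [[547.3, -279.2], [545.9, -294.1], [592.6, -284.3], [589.8, -301.8]]
n [ 445.975 -390.3  ] [[424.3, -383.6], [422.8, -394.0], [469.0, -386.2], [467.8, -397.4]]
[ 0.36520161  0.43920314  0.18763122  1.58147041 -0.0885957   1.12994988
  0.51805641]
```

```bash
python3 - <<'E'
from h import *
print(dtool([568.7,-290,100],-0.153))
E
```

```text
([57.8, 30.1, 116.0], 1.669)
```

To row units: 116 mm is 2.32, 105 mm is 2.1, 1.5 rad is 6.

Request:
{"api": "run_rows", "payload": {
  "ticks": [0.12,0.06,0.2,0,0,0.6,0.24,0.12,0.4,0,0,1.2,0.36,0.18,0.7,0,0,1.8,0.48,0.24,0.9,0,0,2.4,0.6,0.3,1.2,0,0,3,0.72,0.36,1.4,0,0,3.6,0.84,0.42,1.6,0,0,4.2,0.96,0.48,1.9,0,0,4.8,1.08,0.54,2.1,0,0,5.4,1.16,0.6,2.32,0,0,6],
  "aperture": 40
}}

```text
time: 6.15
tool_pos: [569.7, -286.8, 100.1]
eef_rot: [-3.14, -0.001, 0.014]
wrist_force: [0.2, 0.0, -0.4]
grip_width: 40.0
gripper_force: 0.0
```

Request:
{"api": "run_rows", "payload": {
  "ticks": [0,0,0,0,0,0.6,0,0,0,0,0,0.68,0,0,0,0,0,0.68]
}}

```text
time: 6.45
tool_pos: [569.1, -288.6, 100.6]
eef_rot: [-3.141, -0.0, -0.149]
wrist_force: [-0.5, 0.5, 1.2]
grip_width: 39.9
gripper_force: 0.0
```

```bash
python3 - <<'E'
from h import *
print(dtool([568.7,-290,15],-0.153),ctrl.get_state()['q'])
E
```

```text
([-0.2, 1.5, 85.6], 0.004) [ 0.02596363  0.60124604  0.53457576  1.70961849 -0.36792962  0.9322232
 -1.0133971 ]
```

Request:
{"api": "run_rows", "payload": {
  "ticks": [0,0.03,0.8,0,0,0,0,0.03,1.5,0,0,0,0,0.03,1.72,0,0,0,0,0.03,1.72,0,0,0]
}}

```text
time: 6.85
tool_pos: [567.4, -291.3, 13.4]
eef_rot: [-3.141, 0.003, -0.152]
wrist_force: [0.1, 0.0, 0.6]
grip_width: 39.7
gripper_force: 0.0
```

Request:
{"api": "run_rows", "payload": {
  "ticks": [0,0,0,0,0,0,0,0,0,0,0,0,0,0,0,0,0,0,0,0,0,0,0,0,0,0,0,0,0,0,0,0,-0.4,0,0,0,0,0,-1,0,0,0,0,0,-1.8,0,0,0,0,0,-1.8,0,0,0],
  "aperture": 5
}}

```text
time: 7.75
tool_pos: [570.8, -294.0, 110.0]
eef_rot: [3.139, -0.008, -0.155]
wrist_force: [0.6, -1.0, -0.8]
grip_width: 16.2
gripper_force: 3.0
```

```bash
python3 - <<'E'
from h import *
for x in(-95,-70): print(rack((x,-125)), dtool([*rack((x,-125)),75],-0.047))
shot('wrist','w3')
E
```

```text
[474.6 -85.3] ([-127.5, -191.5, 33.5], -0.108)
[499.6 -86.5] ([-102.6, -194.2, 33.7], -0.108)
```

View pics/w3.png

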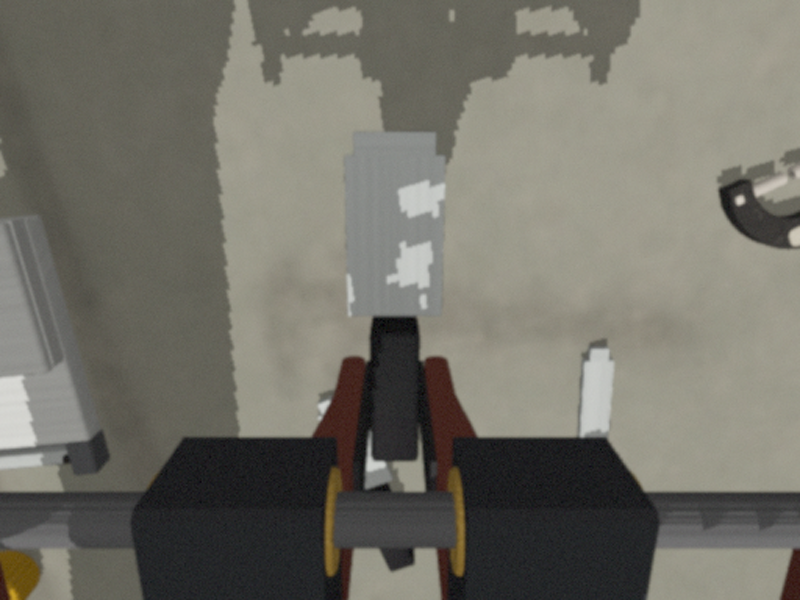

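Request:
{"api": "run_rows", "payload": {
  "ticks": [0,0,0,0,0,0,0,0,0,0,0,0,0,0,0,0,0,0]
}}

```text
time: 8.1
tool_pos: [567.5, -291.6, 103.1]
eef_rot: [-3.141, 0.002, -0.154]
wrist_force: [0.3, 0.1, -1.8]
grip_width: 15.7
gripper_force: 30.0
```

```bash
python3 - <<'E'
from h import *
T=pose();z=T[2,3]-14+5
p=p2w('wrist',[(345,155),(445,157),(346,316),(444,316),(353,133),(435,133)],z,T); print(z)
print('tool-frame',[np.round(T[:3,:3].T@(np.array([*q,z])-T[:3,3]),1)[:2].tolist() for q in p])
# stop height check in side view
for zt in (16,28): print(zt,w2p('scene',[[*rack((-65,-152)),zt],[*rack((-47,-139)),zt]]).tolist(), w2p('side',[[*rack((-65,-152)),zt],[*rack((-47,-139)),zt]]).tolist(),w2p('side',[[*rack((-65,152)),zt],[*rack((-47,152)),zt]]).tolist())
E
```

```text
94.11253255478472
tool-frame [[74.4, -16.1], [73.8, 14.8], [22.0, -17.2], [22.0, 15.8], [80.9, -13.4], [80.9, 11.5]]
16 [[439.0, 297.6], [427.0, 296.9]] [[403.4, 357.5], [410.2, 352.1]] [[343.0, 290.2], [351.4, 289.1]]
28 [[439.2, 293.1], [427.1, 292.4]] [[403.6, 350.8], [410.5, 345.5]] [[343.0, 284.7], [351.5, 283.6]]
```

```bash
python3 - <<'E'
from h import *
T=pose(); x,y,z=T[:3,3]
print(w2p('side',[T[:3,3]],s=1))
u,v=w2p('side',[T[:3,3]],s=1)[0]; x0=int(u-50);y0=int(v-50)
a=ctrl.grab_frame('side')[y0:y0+100,x0:x0+130]; b=ctrl.grab_frame('side')[205:255,210:300]
h=cv2.resize(a,(650,500),interpolation=cv2.INTER_CUBIC)
cv2.imwrite('pics/d1.png',h)
for dz in(-14,-9,8): print(dz,[np.round((w2p('side',[(T@np.array([p,0,-dz,1]))[:3]],s=1)[0]-[x0,y0])*5).tolist() for p in(-23,23,83)])
E
```

```text
[[324.4 223.7]]
-14 [[199.0, 289.0], [298.0, 277.0], [422.0, 262.0]]
-9 [[201.0, 278.0], [299.0, 267.0], [423.0, 252.0]]
8 [[204.0, 242.0], [303.0, 231.0], [428.0, 217.0]]
```

View pics/d1.png

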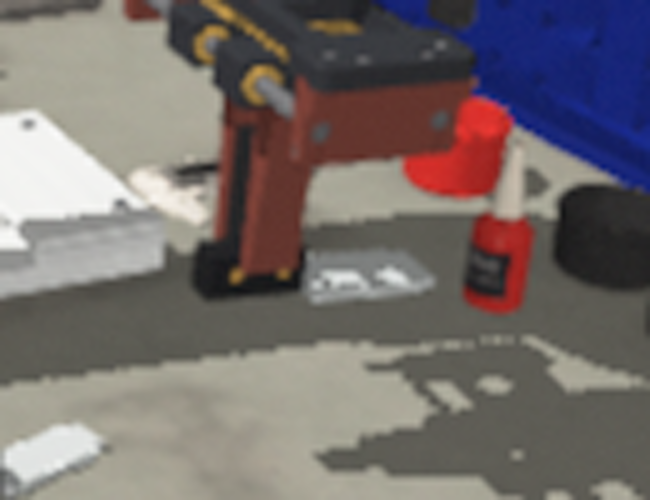

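Request:
{"api": "run_rows", "payload": {
  "ticks": [0,0,0.8,0,0,0,0,0,1.5,0,0,0,0,0,1.72,0,0,0,0,0,1.78,0,0,0,0,0,1.78,0,0,0]
}}

```text
time: 8.7
tool_pos: [567.9, -292.0, 15.5]
eef_rot: [-3.141, 0.001, -0.154]
wrist_force: [1.0, -0.1, -0.1]
grip_width: 15.6
gripper_force: 30.0
```

Request:
{"api": "run_rows", "payload": {
  "ticks": [0,0,0,0,0,0,0,0,0,0,0,0,0,0,0.04,0,0,0,0,0,0.04,0,0,0],
  "aperture": 30
}}

```text
time: 9.1
tool_pos: [568.3, -292.0, 13.5]
eef_rot: [-3.142, -0.0, -0.154]
wrist_force: [-0.1, -0.5, -0.3]
grip_width: 30.0
gripper_force: 0.0
```

Request:
{"api": "run_rows", "payload": {
  "ticks": [0,0,0,0,0,0,0,0,0,0,0,0,0,0,0,0,0,0,0,0,0,0,0,0,0,0,0,0,0,0,0,0,0,0,0,0],
  "aperture": 5
}}

```text
time: 9.7
tool_pos: [568.2, -292.0, 13.5]
eef_rot: [3.142, -0.0, -0.154]
wrist_force: [0.3, -0.4, 0.6]
grip_width: 15.9
gripper_force: 30.0
```

Request:
{"api": "run_rows", "payload": {
  "ticks": [0,0,-0.2,0,0,0,0,0,-0.6,0,0,0,0,0,-1.2,0,0,0,0,0,-1.2,0,0,0,0,0,-1.2,0,0,0]
}}

```text
time: 10.2
tool_pos: [568.7, -292.0, 74.4]
eef_rot: [3.142, -0.002, -0.154]
wrist_force: [0.0, 0.1, -0.9]
grip_width: 15.6
gripper_force: 30.0
```

```bash
python3 - <<'E'
from h import *
for x in(-100,-95): print(rack((x,-125)), dtool([*rack((x,-125)),75],-0.047))
E
```

```text
[469.6 -85.1] ([-129.6, -189.3, -0.9], -0.107)
[474.6 -85.3] ([-124.7, -189.8, -0.9], -0.107)
```

To row units: -100 mm is -2, -60 mm is -1.2, -0.107 rad is -0.428.

Request:
{"api": "run_rows", "payload": {
  "ticks": [-0.64,-0.4,0,0,0,-0.12,-1.3,-1.2,0,0,0,-0.24,-2,-2.1,0,0,0,-0.36,-2.6,-3,0,0,0,-0.428,-2.6,-3.6,0,0,0,-0.428,-2.6,-3.8,0,0,0,-0.428,-2.6,-3.8,0,0,0,-0.428,-2.6,-3.8,0,0,0,-0.428]
}}

```text
time: 11.0
tool_pos: [469.1, -85.4, 73.2]
eef_rot: [3.141, 0.0, -0.048]
wrist_force: [0.8, -1.1, -0.6]
grip_width: 15.3
gripper_force: 30.0
```

```bash
python3 - <<'E'
from h import *
for x in(-100,-85): print(rack((x,-125)), dtool([*rack((x,-125)),29.5],-0.047))
T=shot('wrist','w4')
E
```

```text
[469.6 -85.1] ([0.5, -0.3, 43.7], -0.001)
[484.6 -85.8] ([15.5, -0.4, 43.7], -0.001)
```

View pics/w4.png

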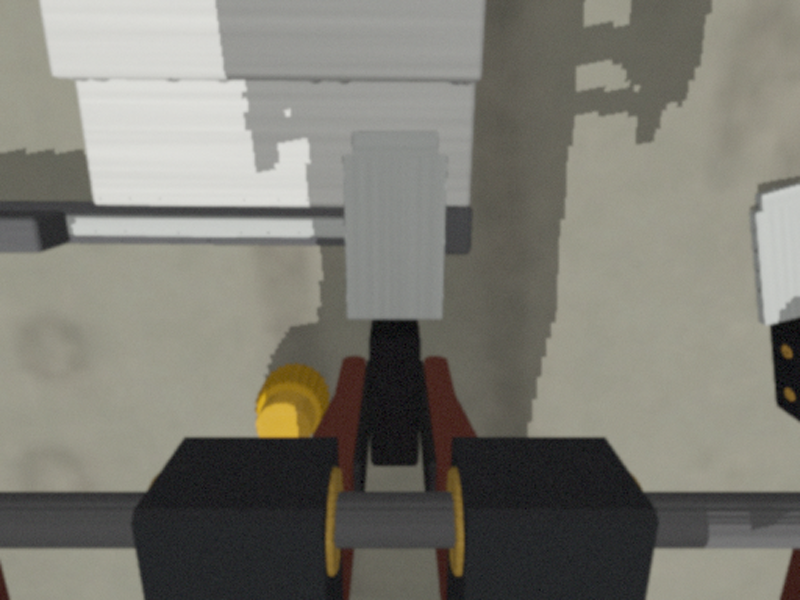

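```bash
python3 - <<'E'
from h import *
T=np.load('pics/w4.npy')
o=np.array([575.4,35.1]);c,s=np.cos(-.047),np.sin(-.047);Ri=np.array([[c,s],[-s,c]])
f=lambda p,z:np.round((p2w('wrist',p,z,T)-o)@Ri.T,1).tolist()
print('block FR,FL',f([(481,79),(53,77)],29)); print('ledge corners R,L',f([(470,206),(94,205)],14))
print('stop R end',f([(471,207),(471,252)],28),'gate end',f([(68,240)],34))
z=T[2,3]-13.5+5
print('blade',f([(345,155),(445,157),(347,319),(443,319)],z))
E
```

```text
block FR,FL [[-0.9, -155.7], [-0.1, -2.8]]
ledge corners R,L [[-47.9, -155.6], [-47.3, -1.8]]
stop R end [[-46.5, -154.1], [-64.2, -154.8]] gate end [[-58.0, -0.8]]
blade [[-26.0, -109.4], [-26.6, -140.2], [-79.3, -108.6], [-79.4, -141.0]]
```

```bash
sed -i 's/o=(575.4,35.1),a=-0.047/o=(575.3,32.8),a=-0.051/' h.py; python3 - <<'E'
from h import *
for x in(-90,-23): print(rack((x,-125)), dtool([*rack((x,-125)),29.5],-0.051))
E
```

```text
[479.  -87.4] ([10.1, 0.9, 43.8], 0.002)
[546.  -90.9] ([77.2, 1.1, 43.8], 0.002)
```

To row units: 10 mm is 0.2, 1.6 mm is 0.032, 0.003 rad is 0.012.

Request:
{"api": "run_rows", "payload": {
  "ticks": [0.2,0.032,0.4,0,0,0.012,0.2,0.032,0.8,0,0,0.012,0.2,0.032,0.88,0,0,0.012,0.2,0.032,0.88,0,0,0.012,0.3,0.032,0.88,0,0,0.012,0.4,0.032,0.88,0,0,0.012,0.5,0.032,0.88,0,0,0.012,0.6,0.032,0.88,0,0,0.012,0.7,0.032,0.88,0,0,0.012,0.7,0.032,0.88,0,0,0.012]
}}

```text
time: 12.05
tool_pos: [504.7, -87.6, 29.5]
eef_rot: [3.141, -0.001, -0.05]
wrist_force: [-0.6, -0.4, -1.0]
grip_width: 15.6
gripper_force: 30.0
```

Request:
{"api": "run_rows", "payload": {
  "ticks": [0.12,0,0,0,0,0,0.24,0,0,0,0,0,0.36,0,0,0,0,0,0.48,0,0,0,0,0,0.58,0,0,0,0,0,0.66,0,0,0,0,0,0.72,0,0,0,0,0,0.72,0,0,0,0,0]
}}

```text
time: 12.85
tool_pos: [540.2, -89.4, 29.4]
eef_rot: [3.141, -0.0, -0.05]
wrist_force: [0.6, -0.5, -0.3]
grip_width: 15.6
gripper_force: 30.0
```

Request:
{"api": "run_rows", "payload": {
  "ticks": [0.04,0,0,0,0,0,0.08,0,0,0,0,0,0.12,0,0,0,0,0,0.16,0,0,0,0,0,0.16,0,0,0,0,0]
}}

```text
time: 13.35
tool_pos: [546.5, -89.7, 29.2]
eef_rot: [-3.141, 0.003, -0.05]
wrist_force: [-4.3, -0.3, 2.2]
grip_width: 15.7
gripper_force: 30.0
```

To row units: 2 mm is 0.04, 1 mm is 0.02.

Request:
{"api": "run_rows", "payload": {
  "ticks": [0.02,0,0.02,0,0,0,0.02,0,0.04,0,0,0,0.02,0,0.04,0,0,0]
}}

```text
time: 13.65
tool_pos: [546.6, -89.7, 27.4]
eef_rot: [-3.141, 0.004, -0.051]
wrist_force: [-8.5, 0.5, 8.2]
grip_width: 15.9
gripper_force: 30.0
```

Request:
{"api": "run_rows", "payload": {
  "ticks": [0,0,0,0,0,0,0,0,0,0,0,0,0,0,0,0,0,0,0,0,-0.6,0,0,0,0,0,-1.5,0,0,0,-0.8,0,-2.2,0,0,0,-1.6,0,-2.2,0,0,0,-2,0,-2.2,0,0,0,-2,0,-2.2,0,0,0],
  "aperture": 24
}}

```text
time: 14.55
tool_pos: [446.9, -84.4, 137.9]
eef_rot: [-3.14, -0.0, -0.051]
wrist_force: [0.6, -0.3, 0.4]
grip_width: 24.1
gripper_force: 0.0
```

```bash
python3 - <<'E'
from h import *
print(rack((-23,-23)),dtool([445.9,-389.5,100],-0.096))
shot('wrist','w5')
E
```

```text
[551.2  11. ] ([14.4, 304.8, 37.3], 0.045)
```

View pics/w5.png

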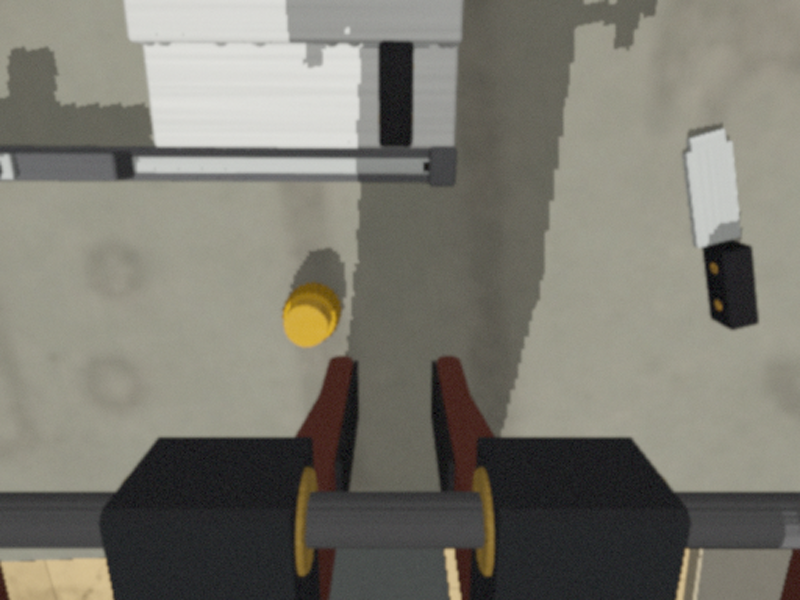

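Wide gauge is home (handle flush at (395,95), end level with the ledge edge); the filter is at (311,318) and the medium gauge at (715,230).

```bash
python3 - <<'E'
from h import *
T=np.load('pics/w5.npy')
f=p2w('wrist',[(309,325)],34,T)[0]; g=p2w('wrist',[(313,300)],22,T)[0]
print('filt',f,g,dtool([*f,60],None,T))
b=[(688,143),(735,140),(696,247),(741,238)]
p=p2w('wrist',b,5,T); print(p.tolist()); print('handle',p2w('wrist',[(705,250),(748,248),(713,320),(756,320)],22,T).mean(0))
print('rack FR/ledge',p2w('wrist',[(463,41)],29,T),rack((0,-154)),p2w('wrist',[(456,148)],14,T),rack((-47,-154)))
E
```

```text
filt [434.4 -37.9] [444.4 -39.2] ([-14.9, -45.7, 78.0], None)
[[515.6, -241.9], [515.9, -266.4], [459.3, -252.3], [463.2, -276.6]]
handle [ 441.375 -263.575]
rack FR/ledge [[ 567.2 -121.3]] [ 567.4 -121. ] [[ 519.5 -118.8]] [ 520.5 -118.6]
```

Units first: shifts go in units of 50 mm and turns go in units of 0.25 rad. So 20 mm is 0.4, 134 mm is 2.68.

Request:
{"api": "run_rows", "payload": {
  "ticks": [-0.14,-0.46,0.4,0,0,0,-0.27,-0.93,1,0,0,0,-0.27,-0.93,1.8,0,0,0,-0.27,-0.93,2.4,0,0,0,-0.27,-0.93,2.68,0,0,0,-0.27,-0.93,2.68,0,0,0],
  "aperture": 64
}}

```text
time: 15.2
tool_pos: [438.8, -37.8, 1.6]
eef_rot: [3.141, 0.001, -0.05]
wrist_force: [0.4, -0.4, 0.5]
grip_width: 63.5
gripper_force: 0.0
```

Request:
{"api": "run_rows", "payload": {
  "ticks": [0,0,0,0,0,0,0,0,0,0,0,0,0,0,0,0,0,0,0,0,0,0,0,0,0,0,0,0,0,0,0,0,0,0,0,0,0,0,-0.6,0,0,0,0,0,-1.6,0,0,0,0,0,-2.6,0,0,0,0,0,-3,0,0,0],
  "aperture": 20
}}

```text
time: 16.2
tool_pos: [439.2, -38.1, 157.1]
eef_rot: [-3.14, -0.005, -0.051]
wrist_force: [-0.2, 0.1, -2.1]
grip_width: 31.0
gripper_force: 30.0
```

```bash
python3 - <<'E'
from h import *
print(dtool([573,350,150]))
E
```

```text
([113.8, -394.4, 8.1], None)
```

To row units: -375 mm is -7.5, 20 mm is 0.4.

Request:
{"api": "run_rows", "payload": {
  "ticks": [0,-0.8,0,0,0,0,0,-1.7,0,0,0,0,0,-2.6,0,0,0,0,0,-3.6,0,0,0,0,0.2,-4.6,0,0,0,0,0.4,-5.6,0,0,0,0,0.6,-6.6,0,0,0,0,0.6,-7.5,0,0,0,0,0.6,-7.6,0,0,0,0,0.6,-7.6,0,0,0,0]
}}

```text
time: 17.2
tool_pos: [485.8, 341.7, 152.6]
eef_rot: [3.141, 0.001, -0.047]
wrist_force: [0.2, -0.9, -0.7]
grip_width: 31.2
gripper_force: 30.0
```

```bash
python3 - <<'E'
from h import *
shot('wrist','w6'); print(dtool([573,350,150]))
E
```

```text
([86.0, -14.6, 2.8], None)
```

View pics/w6.png

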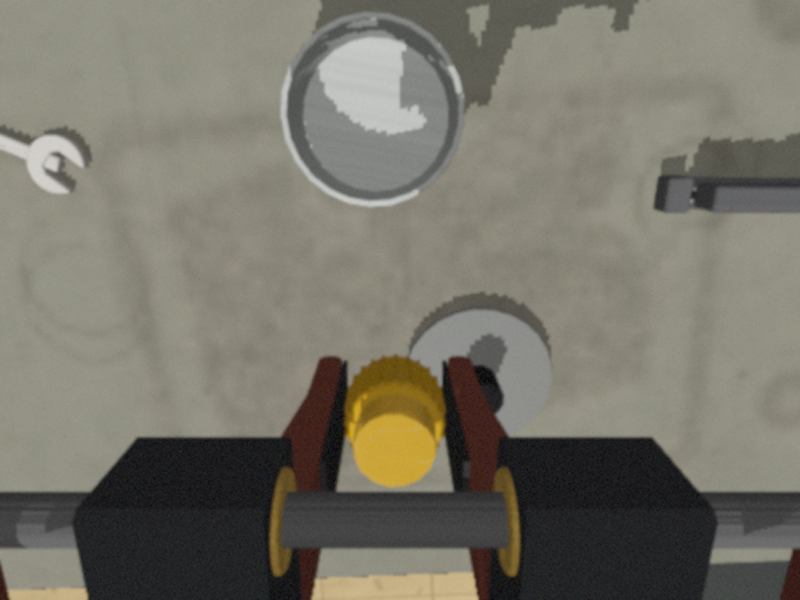

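```bash
python3 - <<'E'
from h import *
T=np.load('pics/w6.npy')
p=p2w('wrist',[(281,108),(465,108),(373,13),(373,206)],50,T); print(p.tolist(),p[:2].mean(0),p[2:].mean(0))
l=p2w('wrist',[(552,370),(481,306),(487,438)],11,T); print('lid',l.tolist())
print(dtool([574,350,78]))
E
```

```text
[[580.8, 390.6], [576.7, 305.1], [618.5, 345.5], [533.6, 350.6]] [578.75 347.85] [576.05 348.05]
lid [[423.5, 248.2], [467.0, 291.8], [378.0, 288.0]]
([87.1, -14.7, 74.8], None)
```

To row units: 90 mm is 1.8, 80 mm is 1.6.

Request:
{"api": "run_rows", "payload": {
  "ticks": [0.8,-0.1,0,0,0,0,1.6,-0.2,0,0,0,0,1.8,-0.22,0.4,0,0,0,1.8,-0.22,1,0,0,0,1.8,-0.22,1.6,0,0,0,1.8,-0.22,2.2,0,0,0,1.8,-0.22,2.48,0,0,0,1.8,-0.22,2.48,0,0,0]
}}

```text
time: 18.05
tool_pos: [576.3, 344.5, 27.8]
eef_rot: [3.139, 0.003, -0.052]
wrist_force: [-0.1, -0.6, -0.2]
grip_width: 30.4
gripper_force: 30.0
```

Request:
{"api": "run_rows", "payload": {
  "ticks": [0,0,0,0,0,0,0,0,0,0,0,0,0,0,0,0,0,0,0,0,-0.8,0,0,0,0,0,-1.7,0,0,0,-1.2,0,-2.4,0,0,0,-1.8,0,-2.4,0,0,0,-1.8,0,-2.4,0,0,0],
  "aperture": 38
}}

```text
time: 18.85
tool_pos: [482.4, 353.7, 151.9]
eef_rot: [-3.138, 0.002, -0.045]
wrist_force: [-0.6, 0.6, -0.0]
grip_width: 37.8
gripper_force: 0.0
```

```bash
python3 - <<'E'
from h import *
T=shot('wrist','w7'); print(dtool([443,-391,160],-0.096))
E
```

```text
([-7.5, 745.3, -10.9], 0.05)
```

View pics/w7.png

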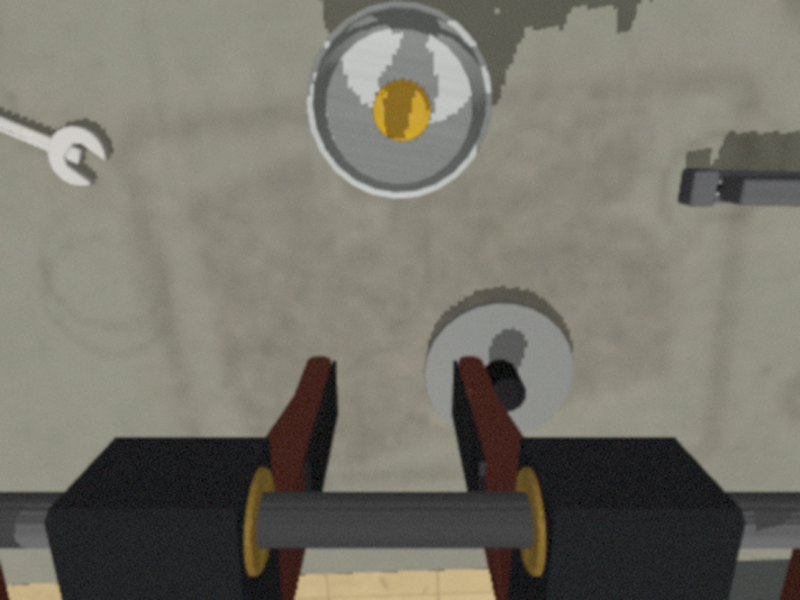

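Request:
{"api": "run_rows", "payload": {
  "ticks": [0,1,0,0,0,0,0,2,0,0,0,0,0,3,0,0,0,0,0,4,0,0,0,0,0,5,0,0,0,0,0,6,0,0,0,0,0,7,0,0,0,0,0,8,0,0,0,0,-0.1,9,0,0,0,0,-0.16,10,0,0,0,0]
}}

```text
time: 19.9
tool_pos: [454.4, -150.3, 150.1]
eef_rot: [3.141, -0.002, -0.051]
wrist_force: [1.3, -0.1, -0.4]
grip_width: 38.1
gripper_force: 0.0
```

Request:
{"api": "run_rows", "payload": {
  "ticks": [-0.04,1,0,0,0,0,-0.08,2,0,0,0,0,-0.12,3,0,0,0,0,-0.16,3.8,0,0,0,0,-0.2,4.4,0,0,0,0,-0.2,4.4,0,0,0,0,-0.2,4.4,0,0,0,0]
}}

```text
time: 20.6
tool_pos: [432.8, -367.9, 149.5]
eef_rot: [3.141, 0.0, -0.053]
wrist_force: [0.5, 0.5, -0.6]
grip_width: 38.0
gripper_force: 0.0
```

```bash
cat >> h.py <<'E'
def handles(T,img,vmax=270):
    """dark handle tops: world (z=22) centre+yaw, and bright blade nearby not used"""
    g=cv2.cvtColor(img,cv2.COLOR_BGR2GRAY)[:vmax]; m=(g<40).astype(np.uint8)
    n,lab,st,ce=cv2.connectedComponentsWithStats(m); out=[]
    for i in range(1,n):
        if st[i,4]<150: continue
        ys,xs=np.where(lab==i); box=cv2.boxPoints(cv2.minAreaRect(np.c_[xs,ys].astype(np.float32)))
        q=p2w('wrist',box,22,T,s=1); e=[q[1]-q[0],q[2]-q[1]]; e=max(e,key=np.linalg.norm)
        a=np.arctan2(e[1],e[0]); a=(a+np.pi/2)%np.pi-np.pi/2
        out.append((st[i].tolist(),q.mean(0).round(1).tolist(),round(float(a),3),[round(float(np.linalg.norm(q[1]-q[0])),1),round(float(np.linalg.norm(q[2]-q[1])),1)]))
    return out
E
python3 - <<'E'
from h import *
T=pose(); a=ctrl.grab_frame('wrist'); cv2.imwrite('pics/w8.png',a); np.save('pics/w8.npy',T)
for o in handles(T,a): print(o)
print(dtool([445.9,-389.5,100],-0.096))
E
```

```text
([266, 140, 20, 53, 848], [446.3, -387.4], -0.126, [45.3, 14.4])
([124, 152, 37, 53, 1069], [441.2, -272.6], 0.232, [20.1, 44.3])
([181, 230, 34, 40, 679], [371.1, -313.1], -0.085, [30.1, 39.8])
([290, 230, 32, 40, 613], [365.7, -413.1], -0.023, [39.8, 28.2])
([13.7, 22.3, 49.4], 0.045)
```

To row units: 20 mm is 0.4, 11 mm is 0.22, 0.045 rad is 0.18.

Request:
{"api": "run_rows", "payload": {
  "ticks": [0.14,0.22,0.4,0,0,0.18,0.27,0.44,1,0,0,0.18,0.27,0.44,1.8,0,0,0.18,0.27,0.44,2.6,0,0,0.18,0.27,0.44,2.9,0,0,0.18,0.27,0.44,2.9,0,0,0.18]
}}

```text
time: 21.25
tool_pos: [445.8, -387.6, 3.3]
eef_rot: [-3.14, 0.002, -0.094]
wrist_force: [-1.3, -0.0, 0.3]
grip_width: 38.1
gripper_force: 0.0
```

Request:
{"api": "run_rows", "payload": {
  "ticks": [0,0,0,0,0,0,0,0,0,0,0,0,0,0,0,0,0,0,0,0,0,0,0,0,0,0,0,0,0,0,0,0,0,0,0,0,0,0,-0.6,0,0,0,0,0,-1.2,0,0,0,0,0,-1.2,0,0,0],
  "aperture": 5
}}

```text
time: 22.15
tool_pos: [447.2, -391.0, 68.2]
eef_rot: [3.139, -0.005, -0.096]
wrist_force: [0.1, -0.6, -0.1]
grip_width: 16.3
gripper_force: 30.0
```

```bash
python3 - <<'E'
from h import *
print(dtool([*rack((-100,-25)),64],-0.051))
E
```

```text
([-11.7, -404.6, 3.0], -0.045)
```

To row units: -12 mm is -0.24, -405 mm is -8.1, -0.045 rad is -0.18.

Request:
{"api": "run_rows", "payload": {
  "ticks": [-0.04,-0.9,0,0,0,0,-0.08,-1.9,0,0,0,0,-0.12,-2.9,0,0,0,0,-0.16,-3.9,0,0,0,-0.04,-0.2,-4.9,0,0,0,-0.08,-0.24,-5.9,0,0,0,-0.12,-0.24,-6.9,0,0,0,-0.16,-0.24,-7.8,0,0,0,-0.18,-0.24,-8.1,0,0,0,-0.18,-0.24,-8.1,0,0,0,-0.18]
}}

```text
time: 23.15
tool_pos: [472.0, 18.4, 64.0]
eef_rot: [-3.141, 0.001, -0.045]
wrist_force: [-0.1, -0.4, -0.8]
grip_width: 15.8
gripper_force: 30.0
```

```bash
python3 - <<'E'
from h import *
T=shot('wrist','w8b'); print(dtool([*rack((-90,-25)),20],-0.051),dtool([*rack((-23,-25)),20],-0.051))
E
```

```text
([12.4, 3.2, 44.1], 0.004) ([79.5, 3.4, 44.1], 0.004)
```

View pics/w8b.png

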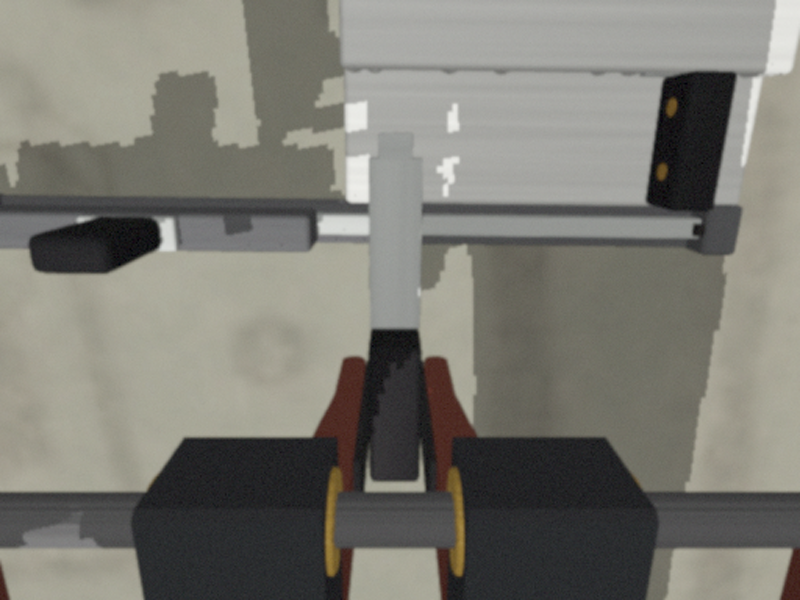

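```bash
python3 - <<'E'
from h import *
T=np.load('pics/w8b.npy')
o=np.array([575.3,32.8]);c,s=np.cos(-.051),np.sin(-.051);Ri=np.array([[c,s],[-s,c]])
f=lambda p,z:np.round((p2w('wrist',p,z,T)-o)@Ri.T,1).tolist()
print('block FL,FR',f([(344,70),(766,73)],29),'ledge L',f([(347,203),(737,205)],14))
z=T[2,3]-4+5
print('blade',f([(369,157),(422,157),(372,328),(420,328)],z), 'TCP',np.round((T[:2,3]-o)@Ri.T,1),'gate end',f([(312,213),(310,250)],34))
E
```

```text
block FL,FR [[-0.9, -1.1], [-1.0, -144.8]] ledge L [[-47.6, -0.0], [-47.5, -152.9]]
blade [[-28.2, -11.1], [-28.1, -26.5], [-81.0, -11.6], [-80.9, -27.0]] TCP [-102.4  -19.7] gate end [[-48.8, 10.8], [-62.3, 12.0]]
```

Request:
{"api": "run_rows", "payload": {
  "ticks": [0,0,0,0,0,0,0,0,0,0,0,0]
}}

```text
time: 23.4
tool_pos: [472.0, 13.5, 64.4]
eef_rot: [3.141, -0.0, -0.053]
wrist_force: [0.2, 0.3, -1.6]
grip_width: 15.8
gripper_force: 30.0
```

```bash
python3 - <<'E'
from h import *
print(dtool([*rack((-90,-25.3)),20],-0.051))
E
```

```text
([12.1, 0.8, 44.4], -0.002)
```

Request:
{"api": "run_rows", "payload": {
  "ticks": [0.12,0.02,0.4,0,0,0,0.24,0.02,0.8,0,0,0,0.24,0.02,0.89,0,0,0,0.24,0.02,0.89,0,0,0,0.24,0.02,0.89,0,0,0,0.34,0.02,0.89,0,0,0,0.46,0.02,0.89,0,0,0,0.58,0.02,0.89,0,0,0,0.7,0.02,0.89,0,0,0,0.7,0.02,0.89,0,0,0]
}}

```text
time: 24.4
tool_pos: [508.3, 12.2, 20.1]
eef_rot: [3.141, -0.001, -0.05]
wrist_force: [-0.1, -0.6, -0.7]
grip_width: 15.8
gripper_force: 30.0
```

To row units: 36 mm is 0.72, 32 mm is 0.64.

Request:
{"api": "run_rows", "payload": {
  "ticks": [0.14,0,0,0,0,0,0.28,0,0,0,0,0,0.42,0,0,0,0,0,0.54,0,0,0,0,0,0.64,0,0,0,0,0,0.72,0,0,0,0,0,0.72,0,0,0,0,0]
}}

```text
time: 25.1
tool_pos: [543.7, 10.4, 20.0]
eef_rot: [3.141, -0.001, -0.05]
wrist_force: [0.6, -1.1, -0.0]
grip_width: 15.7
gripper_force: 30.0
```

Request:
{"api": "run_rows", "payload": {
  "ticks": [0.06,0,0,0,0,0,0.12,0,0,0,0,0,0.16,0,0,0,0,0,0.2,0,0,0,0,0,0.2,0,0,0,0,0]
}}

```text
time: 25.6
tool_pos: [552.6, 10.0, 19.9]
eef_rot: [-3.142, 0.001, -0.05]
wrist_force: [-3.3, -2.0, 3.4]
grip_width: 15.8
gripper_force: 30.0
```

To row units: 2 mm is 0.04, 1.5 mm is 0.03.

Request:
{"api": "run_rows", "payload": {
  "ticks": [0.03,0,0.02,0,0,0,0.04,0,0.04,0,0,0,0.04,0,0.04,0,0,0]
}}

```text
time: 25.9
tool_pos: [553.1, 10.0, 19.4]
eef_rot: [-3.14, 0.004, -0.051]
wrist_force: [-14.2, -1.0, 28.4]
grip_width: 15.7
gripper_force: 30.0
```

Request:
{"api": "run_rows", "payload": {
  "ticks": [0,0,0,0,0,0,0,0,0,0,0,0,0,0,0,0,0,0,0,0,-0.6,0,0,0,0,0,-1.5,0,0,0,-0.8,0,-2.4,0,0,0,-1.6,1,-2.4,0,0,0,-2.2,2,-2.4,0,0,0,-2.2,3,-2.4,0,0,0],
  "aperture": 24
}}

```text
time: 26.8
tool_pos: [441.8, -110.8, 138.0]
eef_rot: [-3.14, -0.001, -0.047]
wrist_force: [1.2, -1.1, -0.3]
grip_width: 23.8
gripper_force: 0.0
```

Request:
{"api": "run_rows", "payload": {
  "ticks": [0,1,0,0,0,0,0,1.8,0,0,0,0,0,2.4,0,0,0,0,0,2.4,0,0,0,0,0,2.4,0,0,0,0],
  "aperture": 38
}}

```text
time: 27.3
tool_pos: [437.6, -231.6, 137.5]
eef_rot: [3.141, 0.0, -0.052]
wrist_force: [-0.3, 0.6, 0.3]
grip_width: 38.2
gripper_force: 0.0
```

```bash
python3 - <<'E'
from h import *
T=pose(); a=ctrl.grab_frame('wrist'); cv2.imwrite('pics/w9.png',a); np.save('pics/w9.npy',T)
for o in handles(T,a): print(o)
print(dtool([440.8,-270,4],0.229))
E
```

```text
([33, 24, 41, 67, 1966], [546.6, -86.2], -0.052, [24.1, 48.5])
([283, 153, 28, 54, 678], [441.5, -268.4], 0.227, [13.8, 46.2])
([200, 233, 15, 37, 323], [379.2, -189.4], -0.224, [36.9, 11.6])
([290, 234, 15, 36, 296], [374.0, -264.0], 0.228, [10.9, 36.7])
([5.0, 39.3, 133.4], -0.279)
```

To row units: 5 mm is 0.1, 133.5 mm is 2.67, -0.279 rad is -1.116.

Request:
{"api": "run_rows", "payload": {
  "ticks": [0.06,0.38,0.4,0,0,-0.56,0.1,0.78,1,0,0,-1.116,0.1,0.78,1.8,0,0,-1.116,0.1,0.78,2.5,0,0,-1.116,0.1,0.78,2.67,0,0,-1.116,0.1,0.78,2.67,0,0,-1.116]
}}

```text
time: 27.95
tool_pos: [440.3, -269.0, 3.4]
eef_rot: [-3.14, 0.002, 0.23]
wrist_force: [0.4, 0.2, -0.3]
grip_width: 38.1
gripper_force: 0.0
```

Request:
{"api": "run_rows", "payload": {
  "ticks": [0,0,0,0,0,0,0,0,0,0,0,0,0,0,0,0,0,0,0,0,0,0,0,0,0,0,0,0,0,0,0,0,0,0,0,0,0,0,-0.6,0,0,0,0,0,-1.2,0,0,0,0,0,-1.2,0,0,0,0,0,-1.2,0,0,0],
  "aperture": 5
}}

```text
time: 28.95
tool_pos: [441.3, -270.2, 64.9]
eef_rot: [3.141, -0.002, 0.229]
wrist_force: [0.2, 0.9, -1.3]
grip_width: 15.7
gripper_force: 30.0
```

```bash
python3 - <<'E'
from h import *
print(dtool([*rack((-100,-75.3)),64],-0.051))
E
```

```text
([82.5, -219.9, 0.9], 0.28)
```

To row units: -220 mm is -4.4, -210 mm is -4.2, 0.28 rad is 1.12.

Request:
{"api": "run_rows", "payload": {
  "ticks": [0.2,-0.8,0,0,0,0.2,0.6,-1.7,0,0,0,0.48,1,-2.6,0,0,0,0.8,1.4,-3.5,0,0,0,1,1.65,-4.2,0,0,0,1.12,1.65,-4.4,0,0,0,1.12,1.65,-4.4,0,0,0,1.12,1.65,-4.4,0,0,0,1.12,1.65,-4.4,0,0,0,1.12]
}}

```text
time: 29.85
tool_pos: [470.9, -39.3, 64.1]
eef_rot: [3.141, 0.0, -0.054]
wrist_force: [-0.0, 0.4, -1.6]
grip_width: 15.7
gripper_force: 30.0
```

```bash
python3 - <<'E'
from h import *
print(dtool([*rack((-90,-75.3)),19.5],-0.051))
E
```

```text
([10.7, -2.1, 44.6], -0.003)
```

To row units: 5 mm is 0.1, 44.5 mm is 0.89.

Request:
{"api": "run_rows", "payload": {
  "ticks": [0.1,-0.03,0.4,0,0,0,0.21,-0.03,0.8,0,0,0,0.21,-0.03,0.89,0,0,0,0.21,-0.03,0.89,0,0,0]
}}

```text
time: 30.25
tool_pos: [481.3, -37.9, 19.5]
eef_rot: [3.141, 0.001, -0.053]
wrist_force: [-0.2, -0.4, -1.0]
grip_width: 15.8
gripper_force: 30.0
```

```bash
python3 - <<'E'
from h import *
for i in range(3): print(dtool([*rack((-90,-75.3)),19.5],-0.051)); ctrl.grab_frame('side')
E
```

```text
([0.3, -0.1, 0.0], -0.002)
([0.3, 0.1, 0.4], -0.002)
([0.1, 0.3, 0.7], -0.002)
```

Request:
{"api": "run_rows", "payload": {
  "ticks": [0.12,0,0,0,0,0,0.24,0,0,0,0,0,0.36,0,0,0,0,0,0.48,0,0,0,0,0,0.48,0,0,0,0,0]
}}

```text
time: 30.9
tool_pos: [506.8, -37.8, 19.8]
eef_rot: [3.141, -0.001, -0.051]
wrist_force: [-0.1, -0.5, -0.4]
grip_width: 15.7
gripper_force: 30.0
```

Request:
{"api": "run_rows", "payload": {
  "ticks": [0.14,0,0,0,0,0,0.28,0,0,0,0,0,0.42,0,0,0,0,0,0.56,0,0,0,0,0,0.7,0,0,0,0,0,0.76,0,0,0,0,0,0.76,0,0,0,0,0]
}}

```text
time: 31.6
tool_pos: [544.3, -39.8, 19.8]
eef_rot: [3.141, -0.001, -0.051]
wrist_force: [-0.2, -1.3, 0.2]
grip_width: 15.7
gripper_force: 30.0
```

To row units: 3 mm is 0.06, 8 mm is 0.16.

Request:
{"api": "run_rows", "payload": {
  "ticks": [0.06,0,0,0,0,0,0.12,0,0,0,0,0,0.16,0,0.01,0,0,0,0.16,0,0.02,0,0,0,0.16,0,0.02,0,0,0]
}}

```text
time: 32.1
tool_pos: [550.3, -40.0, 19.4]
eef_rot: [-3.14, 0.002, -0.052]
wrist_force: [-9.4, -0.4, 15.7]
grip_width: 15.6
gripper_force: 30.0
```

To row units: -100 mm is -2, -75 mm is -1.5.

Request:
{"api": "run_rows", "payload": {
  "ticks": [0,0,0,0,0,0,0,0,0,0,0,0,0,0,0,0,0,0,0,0,-0.6,0,0,0,0,0,-1.5,0,0,0,-0.8,0,-2.4,0,0,0,-1.6,0,-2.4,0,0,0,-2,0,-2.4,0,0,0,-2,0,-2.4,0,0,0,-2,0,-2.4,0,0,0],
  "aperture": 24
}}

```text
time: 33.1
tool_pos: [452.8, -34.3, 139.1]
eef_rot: [-3.141, -0.002, -0.05]
wrist_force: [0.1, -0.9, -0.2]
grip_width: 24.3
gripper_force: 0.0
```

```bash
python3 - <<'E'
from h import *
T=shot('wrist','w10'); print(dtool([*rack((-56,75)),100]))
E
```

```text
([62.5, -148.5, 39.1], None)
```

View pics/w10.png

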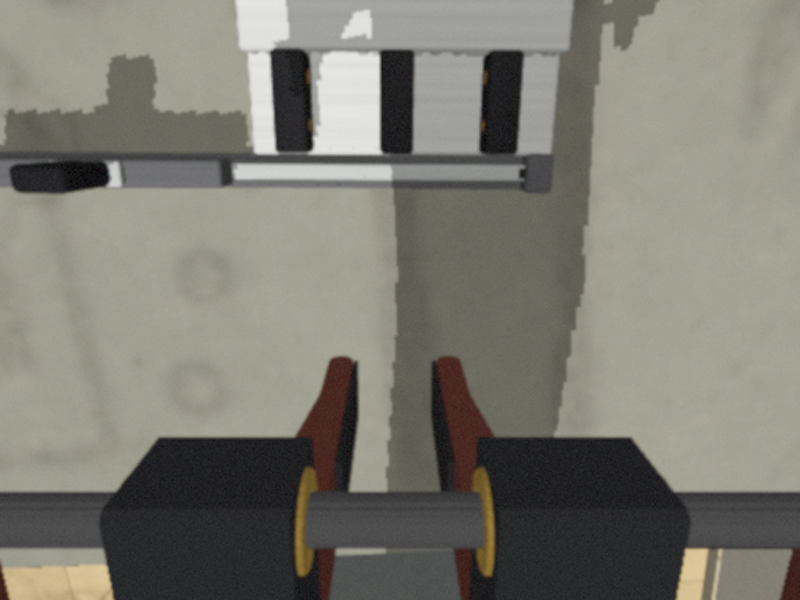

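All three handles are home, their ends level at v≈152. Next I close the gate.

To row units: 50 mm is 1, -40 mm is -0.8.

Request:
{"api": "run_rows", "payload": {
  "ticks": [0.2,-0.8,0,0,0,0,0.6,-1.7,0,0,0,0,1,-2.6,0,0,0,0,1.25,-2.97,0.4,0,0,0,1.25,-2.97,0.8,0,0,0,1.25,-2.97,1.4,0,0,0,1.25,-2.97,1.96,0,0,0,1.25,-2.97,1.96,0,0,0],
  "aperture": 54
}}

```text
time: 33.95
tool_pos: [520.4, 109.7, 37.0]
eef_rot: [3.138, 0.005, -0.051]
wrist_force: [0.4, -0.2, -0.2]
grip_width: 54.3
gripper_force: 0.0
```

Request:
{"api": "run_rows", "payload": {
  "ticks": [0,0,0,0,0,0,0,0,0,0,0,0,0,0,0,0,0,0,0,0,0,0,0,0,0,0,0,0,0,0,0,0,0,0,0,0],
  "aperture": 5
}}

```text
time: 34.55
tool_pos: [522.4, 110.5, 41.7]
eef_rot: [-3.141, -0.001, -0.051]
wrist_force: [-0.9, 1.2, 6.5]
grip_width: 23.4
gripper_force: 30.0
```

To row units: 144 mm is 2.88, 138 mm is 2.76.

Request:
{"api": "run_rows", "payload": {
  "ticks": [0,0.2,0,0,0,0,0,0.6,0,0,0,0,0,1,0,0,0,0,0,1.4,0,0,0,0,0,1.8,0,0,0,0,0,2.2,0,0,0,0,0,2.5,0,0,0,0,0,2.76,0,0,0,0,0,2.88,0,0,0,0,0,2.88,0,0,0,0]
}}

```text
time: 35.55
tool_pos: [514.1, -34.8, 41.6]
eef_rot: [-3.141, -0.0, -0.053]
wrist_force: [-3.7, -2.6, 10.6]
grip_width: 23.7
gripper_force: 30.0
```

Request:
{"api": "run_rows", "payload": {
  "ticks": [0,0.06,0,0,0,0,0,0.12,0,0,0,0,0,0.16,0,0,0,0,0,0.18,0,0,0,0,0,0.18,0,0,0,0]
}}

```text
time: 36.05
tool_pos: [513.9, -39.3, 41.6]
eef_rot: [-3.137, 0.001, -0.049]
wrist_force: [-4.3, 10.7, 12.2]
grip_width: 23.6
gripper_force: 30.0
```

To row units: -60 mm is -1.2, -40 mm is -0.8.

Request:
{"api": "run_rows", "payload": {
  "ticks": [0,0.14,0,0,0,0,0,0.14,0,0,0,0,0,0.14,0,0,0,0,0,0.14,0,0,0,0,0,0.14,-0.8,0,0,0,0,0.14,-1.6,0,0,0,-0.8,-0.4,-2.4,0,0,0,-1.6,-1.2,-2.4,0,0,0,-2.4,-2.1,-2.4,0,0,0,-3,-3.1,-2.4,0,0,0],
  "aperture": 50
}}

```text
time: 37.05
tool_pos: [388.7, 90.6, 160.6]
eef_rot: [-3.141, -0.0, -0.054]
wrist_force: [0.3, 1.7, -0.2]
grip_width: 50.0
gripper_force: 0.0
```

Request:
{"api": "run_rows", "payload": {
  "ticks": [0,-1,0,0,0,0,0,-2,0,0,0,0,0,-3,0,0,0,0,0,-3.6,0,0,0,0,0,-3.6,0,0,0,0,0,-3.6,0,0,0,0]
}}

```text
time: 37.65
tool_pos: [399.4, 269.6, 160.0]
eef_rot: [3.14, 0.0, -0.051]
wrist_force: [0.1, -0.8, -0.9]
grip_width: 50.1
gripper_force: 0.0
```

```bash
python3 - <<'E'
from h import *
T=shot('wrist','w11'); a=cv2.imread('pics/w11.png')
g=cv2.cvtColor(a,cv2.COLOR_BGR2GRAY)
m=(g[:360]<40).astype(np.uint8); n,l,st,ce=cv2.connectedComponentsWithStats(m)
for i in range(1,n):
    if st[i,4]>300: print(st[i].tolist(),ce[i].round(1).tolist())
# flat lid: circles
c=cv2.HoughCircles(cv2.medianBlur(g,7),cv2.HOUGH_GRADIENT,1.5,200,param1=60,param2=40,minRadius=55,maxRadius=110); print(c)
print('expected lid px',w2p('wrist',[[422,293,11],[422,293,39],[468,293,11]],T), T[:3,3])
E
```

```text
[331, 229, 38, 42, 1182] [350.1, 249.2]
[[[350.25 240.75  75.85]]]
expected lid px [[353.3 240.9]
 [349.6 250.6]
 [347.3 160. ]] [399.43911408 269.56355146 160.04410267]
```

```bash
python3 - <<'E'
from h import *
T=np.load('pics/w11.npy'); print(p2w('wrist',[(350.2,240.8)],11,T),p2w('wrist',[(350,250)],39,T))
print(dtool([422.3,293.7,15.5]))
E
```

```text
[[422.1 294.8]] [[422.3 292.8]]
([21.5, -26.3, 144.6], None)
```

To row units: 11 mm is 0.22, 144.5 mm is 2.89.

Request:
{"api": "run_rows", "payload": {
  "ticks": [0.22,-0.26,0.6,0,0,0,0.43,-0.52,1.4,0,0,0,0.43,-0.52,2.2,0,0,0,0.43,-0.52,2.7,0,0,0,0.43,-0.52,2.89,0,0,0,0.43,-0.52,2.89,0,0,0,0.43,-0.52,2.89,0,0,0]
}}

```text
time: 38.4
tool_pos: [423.2, 294.7, 17.2]
eef_rot: [-3.141, -0.001, -0.053]
wrist_force: [-0.6, 0.5, 0.8]
grip_width: 49.7
gripper_force: 0.0
```

Request:
{"api": "run_rows", "payload": {
  "ticks": [0,0,0,0,0,0,0,0,0,0,0,0,0,0,0,0,0,0,0,0,0,0,0,0,0,0,0,0,0,0,0,0,0,0,0,0,0,0,-0.6,0,0,0,0,0,-1.4,0,0,0,0,0,-1.6,0,0,0,0,0,-1.6,0,0,0],
  "aperture": 10
}}

```text
time: 39.4
tool_pos: [422.9, 295.9, 97.2]
eef_rot: [-3.139, -0.002, -0.051]
wrist_force: [-0.6, 0.3, -1.4]
grip_width: 21.4
gripper_force: 30.0
```

```bash
python3 - <<'E'
from h import *
print(dtool([500,346,95]),dtool([576,347,95]))
E
```

```text
([74.5, -53.9, 2.5], None) ([150.3, -58.8, 2.6], None)
```

To row units: 55 mm is 1.1, -54 mm is -1.08.

Request:
{"api": "run_rows", "payload": {
  "ticks": [0.5,-0.4,0,0,0,0,1.1,-1.08,0,0,0,0,1.1,-1.08,0,0,0,0,1.1,-1.08,0,0,0,0,1.1,-1.08,0,0,0,0]
}}

```text
time: 39.9
tool_pos: [478.8, 344.9, 94.4]
eef_rot: [3.139, 0.002, -0.052]
wrist_force: [-0.2, -0.5, -1.2]
grip_width: 21.4
gripper_force: 30.0
```

```bash
python3 - <<'E'
from h import *
T=shot('wrist','w12'); a=cv2.imread('pics/w12.png'); g=cv2.cvtColor(a,cv2.COLOR_BGR2GRAY)
e=w2p('wrist',[[576,347.5,50],[576+43,347.5,50],[576,347.5+43,50]],T); print(e.tolist(),T[:3,3])
for r in ((85,115),(60,130)):
  c=cv2.HoughCircles(cv2.medianBlur(g,5),cv2.HOUGH_GRADIENT,1.5,20,param1=80,param2=30,minRadius=r[0],maxRadius=r[1]); 
  print([] if c is None else c[0][:6].tolist())
E
```

```text
[[374.8, 86.8], [366.8, -50.1], [255.7, 93.5]] [478.78923047 344.87686954  94.4024669 ]
[[365.25, 90.75, 100.9000015258789], [386.25, 90.75, 100.9000015258789], [375.75, 71.25, 114.0999984741211], [368.25, 363.75, 100.9000015258789], [416.25, 368.25, 105.8499984741211]]
[[384.75, 89.25, 99.30000305175781], [365.25, 80.25, 119.25], [381.75, 377.25, 119.25], [368.25, 102.75, 102.5999984741211], [416.25, 368.25, 105.9000015258789], [395.25, 110.25, 86.25]]
```

View pics/w12.png

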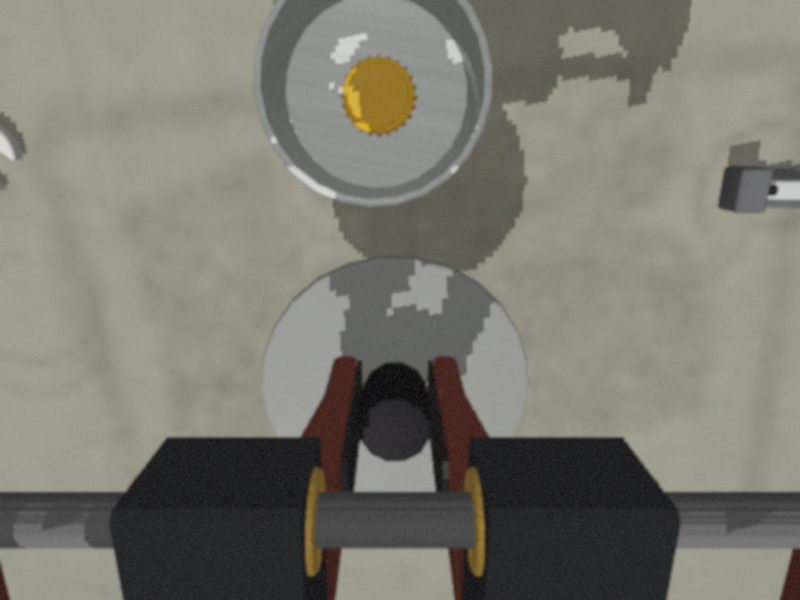

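```bash
python3 - <<'E'
from h import *
T=np.load('pics/w12.npy'); z=T[2,3]
p=p2w('wrist',[(255,80),(492,80),(374,206)],50,T); print('pot L,R,near',p.tolist())
l=p2w('wrist',[(262,375),(528,375),(395,257)],z-5.5,T); print('lid L,R,front',l.tolist(), 'TCP',T[:3,3])
th=np.linspace(0,6.28,40)
for c in((576,347.5),(577,346.5)):
  q=w2p('wrist',[[c[0]+43*np.cos(t),c[1]+43*np.sin(t),50] for t in th],T); print(c,q.min(0),q.max(0))
for dx in (0,1,-1):
  c=T[:2,3]+[dx,0]; q=w2p('wrist',[[c[0]+46*np.cos(t),c[1]+46*np.sin(t),z-5.5] for t in th],T); print('lid',q.min(0),q.max(0))
E
```

```text
pot L,R,near [[580.5, 390.2], [576.1, 305.5], [533.6, 350.5]]
lid L,R,front [[483.3, 390.6], [478.4, 300.0], [521.9, 343.2]] TCP [478.78923047 344.87686954  94.4024669 ]
(576, 347.5) [254.7 -50.1] [494.6 207.3]
(577, 346.5) [257.1 -53.7] [497.4 204.5]
lid [261.9 248.4] [531.  494.7]
lid [261.6 245.3] [531.1 492.4]
lid [262.3 251.4] [531. 497.]
```

```bash
python3 - <<'E'
from h import *
T=np.load('pics/w12.npy'); print(dtool([579,347.6,75],-0.051,T),dtool([579,347.6,75]))
E
```

```text
([100.0, -7.9, 19.2], -0.001) ([99.9, -7.9, 19.7], None)
```

Request:
{"api": "run_rows", "payload": {
  "ticks": [0.7,-0.06,0,0,0,0,1.5,-0.12,0,0,0,0,2,-0.16,0.1,0,0,0,2,-0.16,0.38,0,0,0,2,-0.16,0.38,0,0,0,2,-0.16,0.38,0,0,0]
}}

```text
time: 40.55
tool_pos: [578.4, 348.8, 76.2]
eef_rot: [3.141, 0.002, -0.051]
wrist_force: [0.2, 0.6, -1.1]
grip_width: 21.2
gripper_force: 30.0
```

Request:
{"api": "run_rows", "payload": {
  "ticks": [0,0,0.08,0,0,0,0,0,0.16,0,0,0,0,0,0.22,0,0,0,0,0,0.22,0,0,0]
}}

```text
time: 40.95
tool_pos: [579.7, 349.2, 65.5]
eef_rot: [3.141, 0.001, -0.051]
wrist_force: [0.7, 0.6, -1.2]
grip_width: 21.5
gripper_force: 30.0
```

To row units: 5 mm is 0.1, 4 mm is 0.08.

Request:
{"api": "run_rows", "payload": {
  "ticks": [0,0.02,0.04,0,0,0,0,0.02,0.08,0,0,0,0,0.02,0.1,0,0,0,0,0.02,0.1,0,0,0]
}}

```text
time: 41.35
tool_pos: [580.1, 347.9, 60.7]
eef_rot: [3.141, 0.0, -0.051]
wrist_force: [-0.0, -0.2, -0.9]
grip_width: 21.2
gripper_force: 30.0
```

Request:
{"api": "run_rows", "payload": {
  "ticks": [0,0,0.02,0,0,0,0,0,0.04,0,0,0,0,0,0.06,0,0,0,0,0,0.06,0,0,0]
}}

```text
time: 41.75
tool_pos: [580.3, 348.1, 60.4]
eef_rot: [-3.14, 0.0, -0.051]
wrist_force: [-6.3, -2.8, 17.4]
grip_width: 21.7
gripper_force: 30.0
```

Request:
{"api": "run_rows", "payload": {
  "ticks": [0,0,0.02,0,0,0,0,0,0.04,0,0,0,0,0,0.04,0,0,0]
}}

```text
time: 42.05
tool_pos: [580.4, 348.1, 60.3]
eef_rot: [-3.139, 0.0, -0.051]
wrist_force: [-12.5, -3.8, 31.7]
grip_width: 21.5
gripper_force: 30.0
```

Request:
{"api": "run_rows", "payload": {
  "ticks": [0,0,-0.04,0,0,0,0,0,-0.06,0,0,0,0,0,-0.06,0,0,0,0,0,-0.06,0,0,0,0,0,-0.6,0,0,0,0,0,-1,0,0,0,0,0,-1,0,0,0],
  "aperture": 45
}}

```text
time: 42.75
tool_pos: [581.8, 348.5, 108.3]
eef_rot: [-3.139, -0.003, -0.051]
wrist_force: [0.9, 0.0, 0.5]
grip_width: 45.0
gripper_force: 0.0
```

Request:
{"api": "run_rows", "payload": {
  "ticks": [0,0,0,0,0,0,0,0,0,0,0,0,0,0,0,0,0,0,0,0,0,0,0,0,0,0,0,0,0,0,0,0,0,0,0,0,0,0,0.2,0,0,0,0,0,0.32,0,0,0,0,0,0.4,0,0,0,0,0,0.4,0,0,0],
  "aperture": 0
}}

```text
time: 43.75
tool_pos: [579.6, 347.8, 84.8]
eef_rot: [3.141, 0.001, -0.051]
wrist_force: [-0.4, -0.5, -0.2]
grip_width: 0.4
gripper_force: 0.0
```

To row units: 4 mm is 0.08, -2 mm is -0.04.

Request:
{"api": "run_rows", "payload": {
  "ticks": [-0.04,0,0.04,0,0,0,-0.04,0,0.06,0,0,0,-0.04,0,0.08,0,0,0,-0.04,0,0.08,0,0,0]
}}

```text
time: 44.15
tool_pos: [578.2, 348.1, 83.4]
eef_rot: [-3.141, 0.0, -0.051]
wrist_force: [-5.1, -1.7, 10.6]
grip_width: 0.4
gripper_force: 5.1
```

Request:
{"api": "run_rows", "payload": {
  "ticks": [0,0,0.03,0,0,0,0,0,0.06,0,0,0,0,0,0.06,0,0,0]
}}

```text
time: 44.45
tool_pos: [578.3, 348.2, 83.3]
eef_rot: [-3.139, 0.0, -0.051]
wrist_force: [-13.1, -6.0, 30.1]
grip_width: 0.6
gripper_force: 15.2
```

To row units: 270 mm is 5.4, 230 mm is 4.6.

Request:
{"api": "run_rows", "payload": {
  "ticks": [0,0,-0.06,0,0,0,0,0,-0.8,0,0,0,0,0,-1.6,0,0,0,-1,0.6,-1.6,0,0,0,-2,1.6,-1.6,0,0,0,-2,2.6,-1.6,0,0,0,-2,3.6,-1.6,0,0,0,-2,4.6,-1.6,0,0,0,-2,5.4,-1.6,0,0,0,-2,5.4,-1.6,0,0,0],
  "aperture": 30
}}

```text
time: 45.45
tool_pos: [463.8, 78.4, 159.6]
eef_rot: [-3.141, -0.001, -0.058]
wrist_force: [-0.1, 0.3, 0.5]
grip_width: 30.2
gripper_force: 0.0
```

Request:
{"api": "run_rows", "payload": {
  "ticks": [-0.4,1,0,0,0,0,-0.6,1.8,0,0,0,0,-0.6,1.8,0,0,0,0,-0.6,1.8,0,0,0,0]
}}

```text
time: 45.85
tool_pos: [430.2, -4.7, 159.3]
eef_rot: [-3.14, -0.001, -0.053]
wrist_force: [0.4, 0.5, 0.3]
grip_width: 29.8
gripper_force: 0.0
```

```bash
python3 - <<'E'
from h import *
T=shot('wrist','w13'); a=cv2.imread('pics/w13.png'); g=cv2.cvtColor(a,cv2.COLOR_BGR2GRAY); print(T[:3,3])
m=(g[:350]<40).astype(np.uint8); n,l,st,ce=cv2.connectedComponentsWithStats(m)
for i in range(1,n):
    if st[i,4]>300: print('dark',st[i].tolist(),ce[i].round(1).tolist())
for y in (-25,-75,-125): print('exp handle end/front z36',w2p('wrist',[[*rack((-46,y)),36],[*rack((0,y)),36]],T).tolist())
print('exp grip top',w2p('wrist',[[*rack((-56,-75)),74]],T).tolist(),'bar ends',w2p('wrist',[[*rack((-56,-11)),34],[*rack((-56,-139)),34]],T).tolist())
b=ctrl.grab_frame('scene'); cv2.imwrite('pics/s13.png',b); g=cv2.cvtColor(b,cv2.COLOR_BGR2GRAY)
e=w2p('scene',[[576.5,348,83],[576.5,348,55]],s=1); print('exp knob top, flange',e.tolist())
u,v=e[1].astype(int); m=cv2.inRange(g[v-40:v+30,u-40:u+40],0,60); print('knob px',cv2.connectedComponentsWithStats(m)[2][1:].tolist(),(u-40,v-40))
gg=cv2.Canny(g[v-40:v+30,u-40:u+40],60,120); th=np.linspace(0,6.28,200)
for z in (55,50): 
    pass
print('flange exp box',*(f(w2p('scene',[[576.5+46*np.cos(t),348+46*np.sin(t),55] for t in th],s=1),0).tolist() for f in (np.min,np.max)))
ys,xs=np.where(gg>0); print('edges box',xs.min()+u-40,xs.max()+u-40,ys.min()+v-40,ys.max()+v-40)
E
```

```text
[430.24524352  -4.71249595 159.33335584]
dark [336, 2, 32, 100, 1163] [352.3, 34.5]
dark [437, 3, 32, 100, 2169] [451.7, 58.7]
dark [530, 3, 44, 100, 3455] [552.0, 52.6]
dark [434, 109, 56, 27, 819] [465.3, 122.0]
exp handle end/front z36 [[355.9, 101.2], [353.8, -1.5]]
exp handle end/front z36 [[456.1, 101.1], [458.9, -2.0]]
exp handle end/front z36 [[556.1, 100.7], [564.1, -2.2]]
exp grip top [[464.6, 119.9]] bar ends [[329.2, 122.5], [580.9, 121.8]]
exp knob top, flange [[139.6, 269.8], [141.9, 276.4]]
knob px [[35, 32, 8, 11, 65]] (np.int64(101), np.int64(236))
flange exp box [122.4, 260.4] [161.2, 293.3]
edges box 101 161 236 304
```

```bash
python3 -c "
from bench import ctrl
print(ctrl.job_done())"
```

```text
the job is handed in; nothing more can be done
None
```

The job is handed in: all three gauges are home with the gate at its closed stop, the filter is in the pot, and the lid is pressed down on the rim. I never moved the injector. The final gate and lid check used measured positions and contact forces, since I had used all 14 picture views.

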